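# Draw the potato pan forward with the pan puller

### The arm

A 7-joint arm with a two-finger parallel gripper is mounted at the origin on the work surface. World frame = base frame: x ahead of the robot, y to its left, z up, the work surface at z = 0. Lengths are in m, angles in rad, forces in N, time in s.
With the tool pointing down it reaches from about 0.35 to 0.9 m from the base axis. Payload 8.1 kg.
Tool frame: the origin (TCP) lies between the finger pads; the fingertips stand 8 mm ahead of it and the grasp point (between the pads) lies 11 mm behind it (r.tcp_to_tips is the distance from the TCP to the fingertips, in m); z points along the fingers, y is the direction in which the jaws open and shut (so a half turn about z gives the same grasp; the last joint's range is limited). The gripper opens to 92 mm and grips with 3 to 60 N. Pads are 19 mm wide; open, the fingers measure 130 mm over their backs; the gripper's body (75 mm by 190 mm) begins 47 mm behind the grasp point.
Start: joints at [1.034, 0.434, 0.025, 1.573, -0.012, 1.134, -0.075], TCP at [0.263, -0.567, 0.208] pointing down, gripper open.
Joint ranges: [-2.62, 2.62], [-0.44, 2.09], [-1.27, 1.32], [0.08, 2.57], [-1.32, 4.46], [0.12, 2], [-2.74, 2.74]. Speed limits (rad/s): [2.22, 2.22, 3.01, 3.01, 3.14, 3.14, 3.14].

### API

Orientations are given as [roll, pitch, yaw] about the fixed x, y, z axes, in that order (R = Rz(yaw) Ry(pitch) Rx(roll)).
In Python, from bench import read_state, vision, hand_in, r gives the robot as it stands.
- The arm moves only by the tool play_rows, never from a script. Its argument "rows" is a list that holds one entry, the list of rows, each a list of 5 numbers: the shift along the tool's x, y, z in mm, then the turn about the tool's z in degrees, then the gripper command: -1 is shut, 1 is fully open, values between are in proportion. In form: [[[tx, ty, tz, turn, gripper], ...]]. A call has 1 to 12 rows; each row shifts and turns the commanded pose from where the row before left it, along the tool's axes as they then stand; what a row does not reach is not made up. A row lasts 1/8 s, in which the tool goes at most 62.5 mm and 10.7 degrees, less where a joint would pass 70% of its speed; a pose out of reach is approached as far as the arm can. A call with a gripper value outside its range is refused whole. The fingers move at their own pace and stop on an object; "squeeze" is the grip in N (left out, the last holds). Time passes only in rows, so rows that do not move let the fingers close. It gives the time, the measured TCP pose, the force and the opening at its end, in the units of the state.
- read_state(): the state, without advancing time (a new reading comes with each control period).
- vision.read_camera(name): name is "scene" or "side" or "wrist"; returns a dict with "pixels" (400x640x3 uint8, red, green, blue), "fov_y" (degrees; the focal length in pixels is half the picture's height over the tangent of half this angle, whatever the lens; pixels are square), "cx", "cy" (the principal point, pixels), "view" (4x4, takes a point from world to camera coordinates). Camera axes: x right, y down, z forward; pixel columns grow to the right and rows downward; lengths in m; the calibration is good to about 2 mm. The wrist camera is an equidistant fisheye: a pixel r from the principal point sees the ray r / f radians off the axis. A picture is of the moment at which its call begins. There is no depth.
- hand_in(): hands the job in, once; it reports no verdict.
The state is a dict: "t": time; "joints": joint angles; "qvel": joint speeds; "effort": joint torques, N m; "eef_pos": TCP position; "eef_rot": TCP orientation; "ft_force": force on the tool from outside, world axes, zero at the start; "moment": the same for the moment, N m; "opening": opening from 0.0 (shut) to 1.0 (fully open).
Only numpy, scipy, OpenCV 4.12 (cv2) and the standard library are available. Lean on these libraries where they do the work, as an engineer would, in place of code of your own. Each camera call takes 0.05 s, during which the arm holds its last target.

### The job

The pan puller has been shoved under the display case the wrong way round, handle first. Draw it out, set it down on the table, regrip it by its handle and, reaching into the case with the hook end, draw the pan of potatoes forward until its front rim overhangs the front edge of the deck by about 3 cm, ready to be lifted out. Then slide the puller back under the case hook first, lying flat with its whole handle sticking out in front; never touch the pans with the gripper, and leave the pan of eggs and everything else where they are.

Things in the scene. Friction and masses are not known exactly. Their poses are not given: they have to be found in the camera images.
- case: Fixed low display case of steel and glass, 360 deep (x from 0 to 360) x 500 wide (y +-250) x 235 high; origin on the table under the middle of its front edge, x into the case. The front (x = 0) faces the robot and is open. Four rubber feet 32 thick, 50 high at x 35 and 325, y +-222; otherwise the 50 gap under the base is empty. Base and flat deck from z 50 to 105. Glass at y +-247, x 355.
- case_edge (a point): Middle of the top front edge of the case's deck, 105 above the case's origin; axes as the case (x points into the case). The base's front face is straight below.
- case_glass (a point): Underside of the top glass at the middle of its front edge: 120 above the deck and 30 behind the deck's front edge. A 10 x 10 trim bar runs along this edge, on top. Thin posts and the side glass bound the opening at y +-237.
- pan_potatoes: Loose open steel pan holding potatoes, on the deck, left or right, its front 65 to 110 behind the deck's front edge. 202 long (x) x 162 wide (y) over the rim x 45 high, walls and floor 3 thick, rim turned out 6. 0.45 to 0.95 kg, slides with friction. Origin under the middle of its front rim, x from front to back. Potatoes fill it from x 70 back, up to 70 high; before them it is empty down to the floor.
- pan_potatoes_rim (a point): Middle of the outer edge of the potato pan's front rim, at rim height (45 above the deck); axes as the pan. The inner face of the front wall is 9 behind this point.
- pan_eggs: The other pan, of the same make and size, holding eggs; same origin and axes. To be left where it is.
- pan_eggs_rim (a point): Middle of the outer edge of the egg pan's front rim, at rim height.
- puller_mid (a point): Pan puller, loose tool 260 long, 0.2 kg; this point is half-way along, 15 above its underside. x runs from hook end (-130) to handle end (+130), z up as it lies. It lies flat on its handle and the hook plate's lower edge; gripped across its width (y) it keeps that attitude. At the start the handle is under the case and only 105 to 125 of the hook end show in front, pointing at the robot.
- puller_hook (a point): Middle of the lower edge of the steel hook plate (5 thick, 32 wide, turned down at the tool's end, 30 high from the underside), 127.5 from puller_mid. Behind it a steel strip 16 wide, 5 thick: its mid-thickness is 28.5 above the underside at the hook, sloping straight down to 14 at the handle. Axes as the puller.
- puller_handle (a point): Centre of the puller's black flat-bottomed handle: 110 long, 26 wide, 26 high, 75 from puller_mid, 13 above the underside. Axes as the puller.
- shaker_mid (a point): Loose steel seasoning shaker, 48 across, 91 high, on the table in front of a front corner of the case; this point is 45 above its foot. Bystander.
- bowl: Loose steel bowl, 150 across, 60 high, on the table to the right; origin under its centre. Bystander.
- jar: Loose glass jar, 68 across, 100 high, to the right; origin under its centre. Bystander.
- tin: Loose tin can, 74 across, 110 high, left of the case; origin under its centre. Bystander.
- knife: Loose cook's knife, 270 long, on the white cutting board (300 x 220 x 18) to the left; origin under its middle. Bystander.

How it is judged:
On the way, in this order (a step that is already met when the one before it is completed fails the run):
1. the puller has been drawn out and set down: it lies on the table, let go, its handle and hook both out in front of the case (x of puller_handle in the frame of case_edge below -0.045 m and x of puller_hook in the frame of case_edge below 0 m and height (world z) of puller_mid below 0.03 m and contact force between the fingers and puller below 0.1 N), for 0.1 s.
2. held by its handle, its hook is down inside the potato pan, behind the front wall (x of puller_hook in the frame of pan_potatoes_rim between 0.004 and 0.07 m and z of puller_hook in the frame of pan_potatoes_rim below -0.008 m and x of pan_potatoes_rim in the frame of case_edge above 0.03 m and distance between the grasp point and puller_handle below 0.075 m), for 0.1 s.
3. the pan has been drawn forward by the hook, still in it, to overhang the deck's front edge by 10 to 60 mm (x of puller_hook in the frame of pan_potatoes_rim between 0.004 and 0.07 m and z of puller_hook in the frame of pan_potatoes_rim below -0.004 m and x of pan_potatoes_rim in the frame of case_edge below -0.01 m), for 0.1 s.
At the end, for the whole second after the job is handed in: the potato pan stands upright on the deck with its front rim 10 to 60 mm past the deck's front edge; the puller lies flat on the table, hook end at least 30 mm under the case between its sides, its handle's centre at least 50 mm in front of the case; nothing else has been disturbed (x of pan_potatoes_rim in the frame of case_edge between -0.06 and -0.01 m and angle between pan_potatoes_rim's own z axis and vertical below 0.06 rad and height (world z) of pan_potatoes_rim above 0.14 m and x of puller_hook in the frame of case_edge above 0.03 m and x of puller_handle in the frame of case_edge below -0.05 m and y of puller_hook in the frame of case_edge between -0.24 and 0.24 m and height (world z) of puller_hook below 0.02 m and height (world z) of puller_handle below 0.03 m and angle between puller_mid's own z axis and vertical below 0.15 rad); the robot touches nothing.
It fails at once if the gripper or arm touches a pan (contact force between any of the arm, the fingers and pan_potatoes above 0.5 N or contact force between any of the arm, the fingers and pan_eggs above 0.5 N).
It fails at once if the pan of eggs is shifted more than 20 mm (distance of pan_eggs_rim from where it was at the start of the episode above 0.02 m).
It fails at once if a bystander is shifted more than 40 mm (distance of any of shaker_mid, bowl, jar, tin, knife from where it was at the start of the episode above 0.04 m).
It also fails if it takes over 72 s, if anything falls off the work surface, if the arm or the gripper's body presses on something with over 40 N, if the wrist force passes 120 N, or if a joint passes its speed limit or range.

## Working session

There is one attempt and no reset: what is moved stays moved. The work goes in short steps, Python scripts to look and compute and a tool call to move; the robot and the scene stay as the last step left them, time stands still between calls to the robot, and variables do not carry over. Pictures are saved under pics/ and viewed, and the job is handed in when it is done.

Besides the shell and the picture viewer there is one more tool, called after ">>>" as name(argument=value, ...), one argument or row to a line, values as JSON. play_rows: Moves the arm, as the interface text tells. Its arguments: {"type":"object","properties":{"rows":{"type":"array","items":{"type":"array","items":{"type":"array","items":{"type":"number"}}}},"squeeze":{"type":"number"}},"required":["rows"]}

```bash
mkdir -p pics; ls
cat > look.py <<'E'
import sys,cv2,numpy as np
from bench import read_state,vision
def grab(n,tag):
    c=vision.read_camera(n); p=np.array(c["pixels"])
    cv2.imwrite(f"pics/{n}_{tag}.png",p[:,:,::-1]); np.savez(f"{n}.npz",pixels=p,fov=c["fov_y"],cx=c["cx"],cy=c["cy"],view=np.array(c["view"]))
    return c
if __name__=="__main__":
    for n in sys.argv[2:]:
        c=grab(n,sys.argv[1]); print(n,c["fov_y"],c["cx"],c["cy"],np.round(np.linalg.inv(np.array(c["view"])),3).tolist())
    s=read_state(); print({k:np.round(v,4).tolist() for k,v in s.items()})
E
python3 look.py a scene side wrist
```

```text
pics
scene 47.227207592380786 319.0692074571195 197.2452428409914 [[-0.997, -0.059, 0.055, 0.458], [-0.08, 0.656, -0.751, 1.295], [0.008, -0.753, -0.658, 1.265], [0.0, 0.0, 0.0, 1.0]]
side 55.605898182190494 314.14878975796034 199.78491569506065 [[-0.899, -0.207, 0.386, 0.081], [-0.438, 0.452, -0.777, 0.996], [-0.014, -0.868, -0.497, 0.745], [0.0, 0.0, 0.0, 1.0]]
wrist 65.70646984690485 320.0794098169206 195.53234203711796 [[0.42, -0.873, -0.247, 0.329], [-0.907, -0.405, -0.113, -0.537], [-0.001, 0.272, -0.962, 0.386], [0.0, 0.0, 0.0, 1.0]]
{'t': 0.15, 'joints': [1.0344, 0.435, 0.025, 1.5739, -0.0116, 1.134, -0.0751], 'qvel': [-0.0003, -0.0027, 0.0004, -0.0051, 0.0017, 0.0009, -0.0003], 'effort': [0.0028, -66.8265, 0.986, -31.4696, -0.0606, 0.0394, 0.0001], 'eef_pos': [0.2625, -0.5668, 0.207], 'eef_rot': [-3.1404, 0.0001, 0.4337], 'ft_force': [-0.1081, 0.3717, -0.0015], 'moment': [-0.0025, 0.0245, -0.0102], 'opening': 1.0002}
```

View pics/scene_a.png

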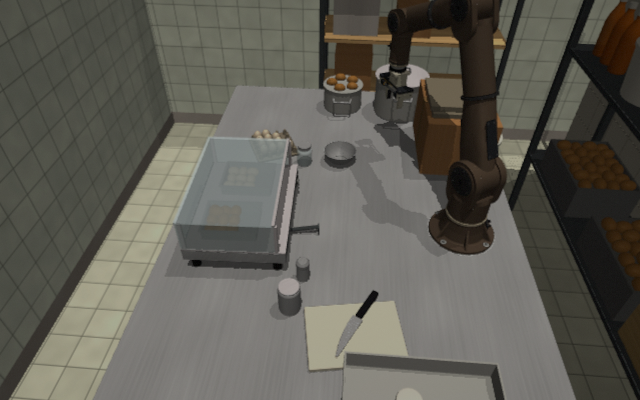

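View pics/side_a.png

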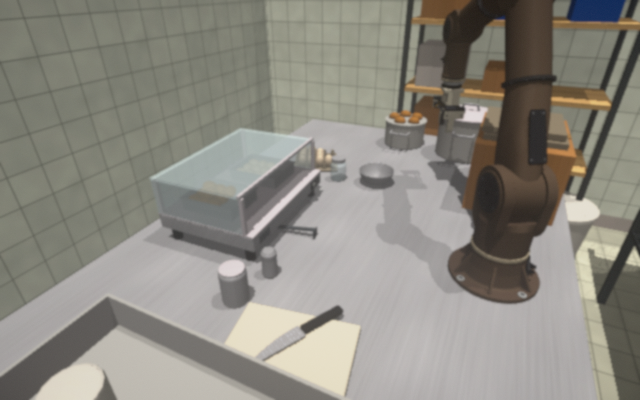

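View pics/wrist_a.png

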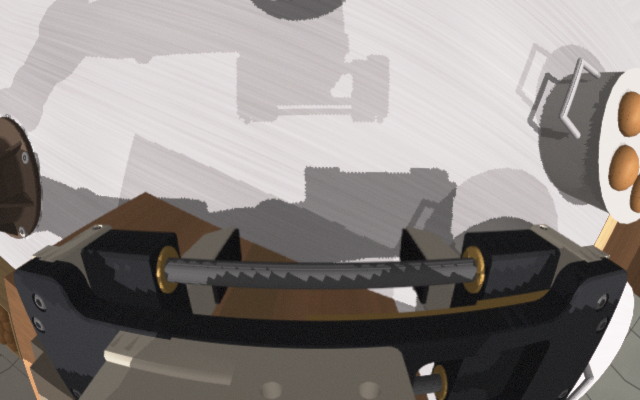

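```bash
cat > geo.py <<'E'
import numpy as np,cv2
class Cam:
    def __init__(s,n):
        d=np.load(n+".npz"); s.n=n; s.im=d["pixels"]; s.V=d["view"]; s.f=s.im.shape[0]/2/np.tan(np.radians(float(d["fov"]))/2); s.cx=float(d["cx"]); s.cy=float(d["cy"]); s.R=s.V[:3,:3]; s.o=-s.R.T@s.V[:3,3]
    def ray(s,u,v):
        x=(u-s.cx)/s.f;y=(v-s.cy)/s.f
        if s.n=="wrist":
            r=np.hypot(x,y); d=np.array([np.sin(r)*x/r,np.sin(r)*y/r,np.cos(r)]) if r>1e-9 else np.array([0,0,1.])
        else: d=np.array([x,y,1.])
        d=s.R.T@d; return d/np.linalg.norm(d)
    def plane(s,u,v,z):
        d=s.ray(u,v); return s.o+d*(z-s.o[2])/d[2]
    def proj(s,p):
        c=s.R@np.asarray(p,float)+s.V[:3,3]
        if s.n=="wrist":
            r=np.hypot(c[0],c[1]); th=np.arctan2(r,c[2]); return s.cx+s.f*th*c[0]/r, s.cy+s.f*th*c[1]/r
        return s.cx+s.f*c[0]/c[2], s.cy+s.f*c[1]/c[2]
def tri(c1,p1,c2,p2):
    A=np.zeros((3,3));b=np.zeros(3)
    ds=[]
    for c,p in((c1,p1),(c2,p2)):
        d=c.ray(*p);P=np.eye(3)-np.outer(d,d);A+=P;b+=P@c.o;ds.append((c,d))
    x=np.linalg.solve(A,b); e=[np.linalg.norm((np.eye(3)-np.outer(d,d))@(x-c.o)) for c,d in ds]
    return x,max(e)
def crop(c,u0,v0,u1,v1,k,name,marks=()):
    im=cv2.resize(c.im[v0:v1,u0:u1,::-1],None,fx=k,fy=k,interpolation=cv2.INTER_CUBIC)
    for p in marks:
        u,v=c.proj(p); cv2.circle(im,(int((u-u0+.5)*k),int((v-v0+.5)*k)),4,(0,0,255),1)
    cv2.imwrite("pics/"+name+".png",im)
E
python3 -c "
from geo import *
crop(Cam('scene'),175,125,335,285,5/1*0.99 and 4.5,'sc1') if 0 else crop(Cam('scene'),175,130,335,280,4,'sc1')
crop(Cam('side'),145,120,345,270,4,'si1')"
```

```text
(no output)
```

View pics/sc1.png

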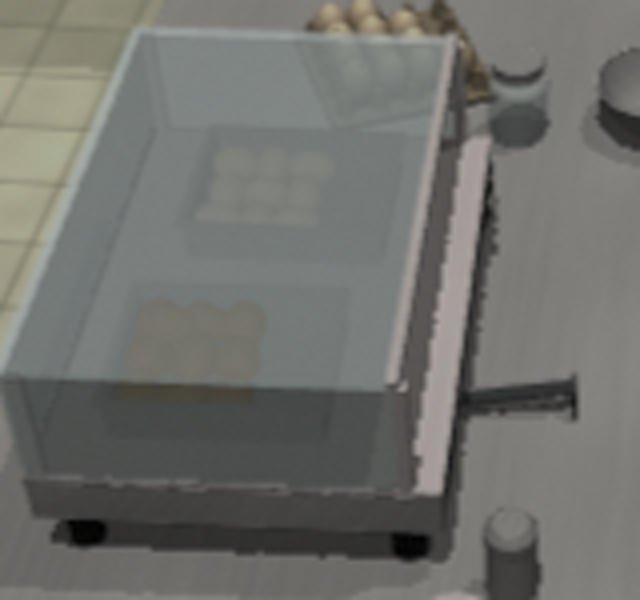

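View pics/si1.png

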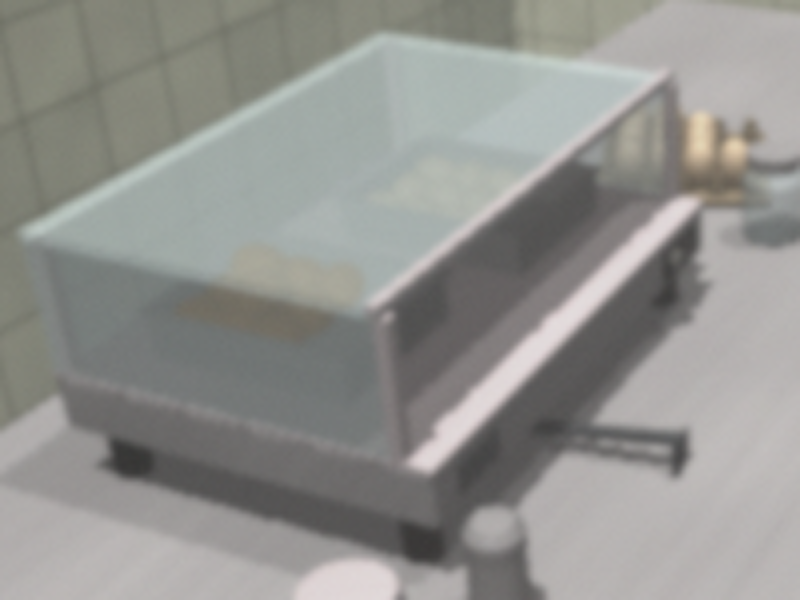

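```bash
python3 -c "
from geo import *
a=Cam('scene');b=Cam('side')
for p,q in(((285.7,253.2),(252.5,237.5)),((297.5,164.5),(320,170))):
    print(a.plane(*p,.105),b.plane(*q,.105),tri(a,p,b,q))
# puller strip top and hook
g=lambda x,y:(175+x/4-.1,130+y/4-.1); h=lambda x,y:(145+x/4-.1,120+y/4-.1)
print('hook top',a.plane(*g(575,378),.03),b.plane(*h(685,432),.03)) 
print('hook bot',a.plane(*g(575,417),.0),b.plane(*h(680,475),.0))
print('strip at case',a.plane(*g(470,398),.022))
print('shaker top c',a.plane(*g(513,525),.091),b.plane(*h(495,525),.091))
for n,z in(('pot front rim far',.15),):
  print(n,a.plane(*g(350,290),.15)); print('near',a.plane(*g(330,385+5),.15)); print('egg front far',a.plane(*g(405,130),.15),a.plane(*g(388,205),.15))
"
```

```text
[0.64325722 0.26824624 0.105     ] [0.64450608 0.26798373 0.105     ] (array([0.64298885, 0.26987279, 0.10674276]), np.float64(6.508346833797428e-05))
[ 0.66075883 -0.22780042  0.105     ] [ 0.66070905 -0.22652732  0.105     ] (array([ 0.66091305, -0.22750993,  0.1048293 ]), np.float64(0.0003536478042487315))
hook top [0.54913405 0.04454415 0.03      ] [0.54719593 0.045843   0.03      ]
hook bot [0.5470521 0.0673421 0.       ] [0.54269605 0.06559554 0.        ]
strip at case [0.64738437 0.07239208 0.022     ]
shaker top c [0.58232466 0.28604462 0.091     ] [0.57811367 0.28812807 0.091     ]
pot front rim far [0.75400248 0.07036803 0.15      ]
near [0.74882986 0.19932506 0.15      ]
egg front far [ 0.74058752 -0.17483308  0.15      ] [ 0.73881163 -0.05428233  0.15      ]
```

>>> play_rows(
  rows=[
    [[0,0,-60,9.5,1],[0,0,-60,9.5,1],[0,0,-60,0,1],[30,-45,0,0,1],[30,-45,0,0,1],[30,-45,0,0,1],[30,-45,0,0,1],[30,-45,0,0,1],[30,-45,0,0,1],[30,-45,0,0,1],[30,-45,0,0,1],[30,-45,0,0,1]],
  ],
  squeeze=60,
)

```text
t: 1.65
eef_pos: [0.4904, -0.1351, 0.3876]
eef_rot: [3.141, 0.0, 0.102]
ft_force: [0.3, 0.3, -0.3]
opening: 1.002
```

>>> play_rows(
  rows=[
    [[30,-45,0,0,1],[30,-45,0,0,1],[30,-45,0,0,1],[20,-25,0,0,1],[0,0,0,0,1],[0,0,0,0,1]],
  ],
)

```text
t: 2.4
eef_pos: [0.5828, 0.0327, 0.3873]
eef_rot: [3.141, 0.001, 0.101]
ft_force: [-0.2, -0.7, 0.7]
opening: 0.999
```

```bash
python3 look.py b wrist scene
```

```text
wrist 65.70646984690485 320.0794098169206 195.53234203711796 [[0.101, -0.957, -0.271, 0.656], [-0.995, -0.097, -0.028, 0.039], [0.0, 0.273, -0.962, 0.566], [0.0, 0.0, 0.0, 1.0]]
scene 47.227207592380786 319.0692074571195 197.2452428409914 [[-0.997, -0.059, 0.055, 0.458], [-0.08, 0.656, -0.751, 1.295], [0.008, -0.753, -0.658, 1.265], [0.0, 0.0, 0.0, 1.0]]
{'t': 2.5, 'joints': [0.0675, 0.3023, -0.3028, 1.3418, 0.0898, 1.5109, -1.6986], 'qvel': [0.0033, -0.0031, -0.0026, -0.0011, -0.0024, -0.001, -0.0024], 'effort': [-0.6517, -58.1579, -2.856, -34.607, -0.0435, -0.1022, 0.0084], 'eef_pos': [0.5828, 0.0321, 0.3877], 'eef_rot': [3.1408, 0.0, 0.1], 'ft_force': [0.1427, -0.736, 0.6611], 'moment': [0.0031, 0.0072, 0.0053], 'opening': 1.0024}
```

View pics/wrist_b.png

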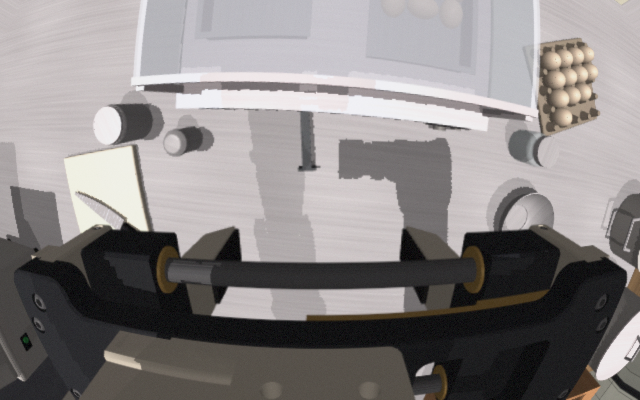

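```bash
python3 -c "
from geo import *
c=Cam('wrist')
crop(c,180,0,500,90,2.5,'w1');crop(c,260,80,360,180,6,'w2')"
```

```text
(no output)
```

View pics/w1.png

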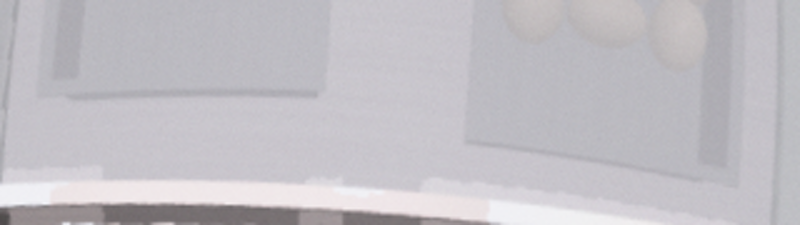

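View pics/w2.png

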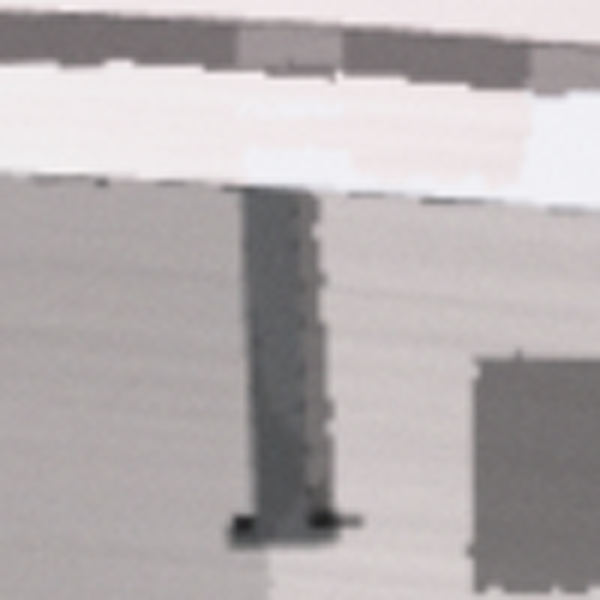

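```bash
python3 -c "
from geo import *
c=Cam('wrist')
w=lambda x,y:(260+(x+.5)/6-.5,80+(y+.5)/6-.5); p=lambda x,y:(180+(x+.5)/2.5-.5,(y+.5)/2.5-.5)
e=np.array([.652,.020]);cx=np.array([np.cos(.035),np.sin(.035)]);cy=np.array([-cx[1],cx[0]])
def show(n,P): d=P[:2]-e; print(n,P.round(4),'case',(d@cx).round(4),(d@cy).round(4))
show('hookL',c.plane(*w(230,540),.031));show('hookR',c.plane(*w(338,535),.031))
show('strip0',c.plane(*w(281,500),.029));show('strip1',c.plane(*w(273,190),.021))
for u,v in((0,172),(200,182),(400,195),(598,208)): show('edge',c.plane(*w(u,v),.105))
for n,u,v in(('pF L',68,97),('pF R',318,95),('pL outer',38,97),('pR outer',328,93),('eF L',466,143),('eF R',700,180),('eR outer',738,187)):
  show(n+' rim',c.plane(*p(u,v),.15)); show(n+' deck',c.plane(*p(u,v),.105))
"
```

```text
hookL [0.5486 0.0675 0.031 ] case -0.1017 0.0511
hookR [0.5532 0.0361 0.031 ] case -0.0982 0.0195
strip0 [0.5616 0.0537 0.029 ] case -0.0892 0.0368
strip1 [0.6514 0.0649 0.021 ] case 0.001 0.0449
edge [0.6513 0.1291 0.105 ] case 0.0031 0.1091
edge [0.6525 0.0791 0.105 ] case 0.0026 0.059
edge [0.654  0.0299 0.105 ] case 0.0023 0.0098
edge [ 0.6563 -0.019   0.105 ] case 0.003 -0.0392
pF L rim [0.7475 0.2057 0.15  ] case 0.1019 0.1823
pF L deck [0.7574 0.2237 0.105 ] case 0.1124 0.1999
pF R rim [0.7529 0.0666 0.15  ] case 0.1025 0.043
pF R deck [0.7634 0.0695 0.105 ] case 0.1131 0.0456
pL outer rim [0.748  0.2243 0.15  ] case 0.1031 0.2008
pL outer deck [0.7579 0.2443 0.105 ] case 0.1137 0.2205
pR outer rim [0.7545 0.0614 0.15  ] case 0.1039 0.0378
pR outer deck [0.7652 0.0638 0.105 ] case 0.1146 0.0398
eF L rim [ 0.7354 -0.0142  0.15  ] case 0.0821 -0.0371
eF L deck [ 0.7439 -0.0199  0.105 ] case 0.0905 -0.0431
eF R rim [ 0.7395 -0.1504  0.15  ] case 0.0815 -0.1734
eF R deck [ 0.7485 -0.171   0.105 ] case 0.0898 -0.1942
eR outer rim [ 0.7409 -0.1756  0.15  ] case 0.0821 -0.1986
eR outer deck [ 0.7501 -0.1988  0.105 ] case 0.0904 -0.2221
```

>>> play_rows(
  rows=[
    [[-5,-23,0,-1.7,1],[0,0,60,0,1],[0,0,60,0,1],[0,0,60,0,1],[0,0,60,0,1],[0,0,60,0,1],[0,0,40,0,1],[0,0,20,0,1],[0,0,13,0,1],[0,0,0,0,1],[0,0,0,0,1]],
  ],
)

```text
t: 3.88
eef_pos: [0.5765, 0.0563, 0.0157]
eef_rot: [-3.141, -0.002, 0.132]
ft_force: [0.0, -0.8, 0.1]
opening: 0.999
```

```bash
python3 look.py c wrist side
```

```text
wrist 65.70646984690485 320.0794098169206 195.53234203711796 [[0.131, -0.954, -0.268, 0.649], [-0.991, -0.127, -0.035, 0.065], [-0.0, 0.27, -0.963, 0.195], [0.0, 0.0, 0.0, 1.0]]
side 55.605898182190494 314.14878975796034 199.78491569506065 [[-0.899, -0.207, 0.386, 0.081], [-0.438, 0.452, -0.777, 0.996], [-0.014, -0.868, -0.497, 0.745], [0.0, 0.0, 0.0, 1.0]]
{'t': 3.975, 'joints': [0.0026, 0.6015, -0.2725, 1.8604, 0.2363, 0.7092, -1.8434], 'qvel': [-0.0002, 0.0006, 0.0015, 0.0029, 0.0017, -0.0034, 0.001], 'effort': [-0.059, -68.4306, -4.2649, -22.0589, -0.0028, -0.0835, 0.0018], 'eef_pos': [0.5766, 0.0562, 0.0157], 'eef_rot': [3.1416, -0.0019, 0.1318], 'ft_force': [0.9441, -0.5664, 0.5586], 'moment': [0.0058, 0.0142, -0.0528], 'opening': 0.997}
```

View pics/wrist_c.png

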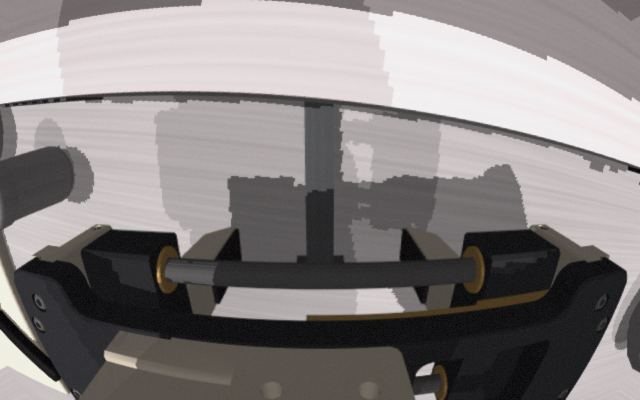

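```bash
python3 -c "
from geo import *
c=Cam('wrist'); print(c.proj([.5766,.0562,.026]),c.proj([.551,.052,.03])); print(c.plane(320,262,.031),c.plane(300,258,.031),c.plane(344,258,.031)); crop(c,280,180,360,280,6,'w3')"
```

```text
(np.float64(318.9260454255253), np.float64(237.37727521978604)) (np.float64(320.266766757078), np.float64(278.4326523873646))
[0.56293761 0.05374587 0.031     ] [0.56399132 0.06580844 0.031     ] [0.56739134 0.04002035 0.031     ]
```

View pics/w3.png

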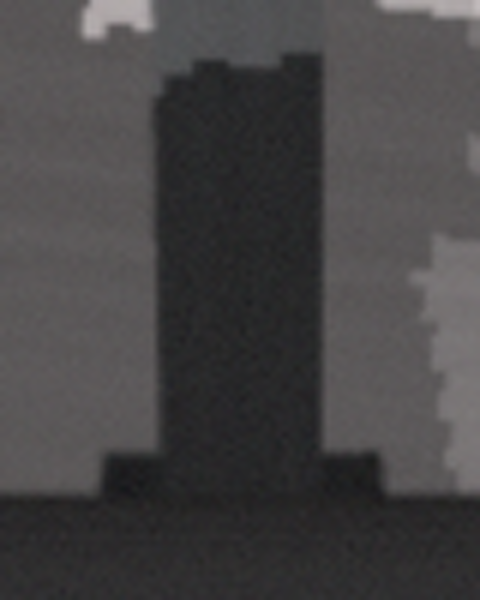

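```bash
python3 -c "
from geo import *
c=Cam('wrist'); print(c.plane(297.5,256,.0),c.plane(343,256,.0),c.plane(320.,185,.024))"
```

```text
[0.54919706 0.06786027 0.        ] [0.55339463 0.03623176 0.        ] [0.60775723 0.05968947 0.024     ]
```

>>> play_rows(
  rows=[
    [[0,0,0,0,-1],[0,0,0,0,-1],[0,0,0,0,-1],[0,0,0,0,-1],[0,0,0,0,-1],[0,0,0,0,-1]],
  ],
)

```text
t: 4.72
eef_pos: [0.5758, 0.056, 0.0146]
eef_rot: [3.142, 0.0, 0.132]
ft_force: [-0.5, 0.2, -0.6]
opening: 0.397
```

>>> play_rows(
  rows=[
    [[-10,0,0,0,-1],[-20,0,0,0,-1],[-25,0,0,0,-1],[-25,0,0,0,-1],[-25,0,0,0,-1],[-25,0,0,0,-1],[-25,0,0,0,-1],[-20,0,0,0,-1],[-15,0,0,0,-1],[0,0,0,0,-1],[0,0,0,0,-1]],
  ],
)

```text
t: 6.1
eef_pos: [0.3885, 0.0313, 0.0148]
eef_rot: [-3.141, -0.001, 0.132]
ft_force: [0.4, -0.1, 0.2]
opening: 0.004
```

```bash
python3 look.py d wrist side
```

```text
wrist 65.70646984690485 320.0794098169206 195.53234203711796 [[0.131, -0.954, -0.268, 0.461], [-0.991, -0.127, -0.035, 0.04], [-0.0, 0.271, -0.963, 0.194], [0.0, 0.0, 0.0, 1.0]]
side 55.605898182190494 314.14878975796034 199.78491569506065 [[-0.899, -0.207, 0.386, 0.081], [-0.438, 0.452, -0.777, 0.996], [-0.014, -0.868, -0.497, 0.745], [0.0, 0.0, 0.0, 1.0]]
{'t': 6.2, 'joints': [0.0183, 0.391, -0.2915, 2.3091, 0.2453, 0.4675, -1.9111], 'qvel': [-0.0009, 0.0031, 0.0003, 0.0023, 0.0007, -0.0019, -0.0011], 'effort': [0.0219, -46.5278, -2.2724, -15.1749, 0.0036, -0.0811, 0.0009], 'eef_pos': [0.3885, 0.0313, 0.0147], 'eef_rot': [-3.1414, -0.001, 0.1317], 'ft_force': [0.5659, 0.7563, -0.6832], 'moment': [-0.0068, 0.0013, -0.0275], 'opening': 0.0047}
```

View pics/wrist_d.png

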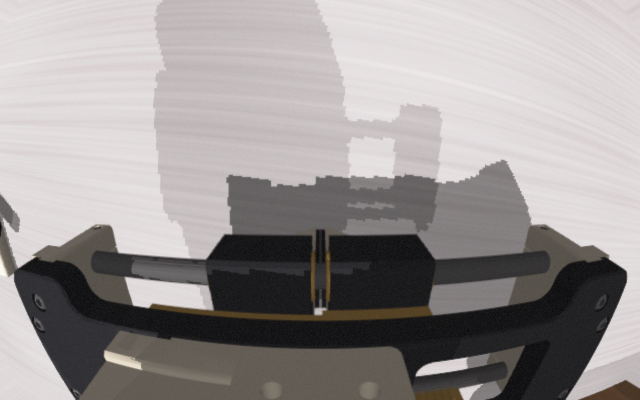

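View pics/side_d.png

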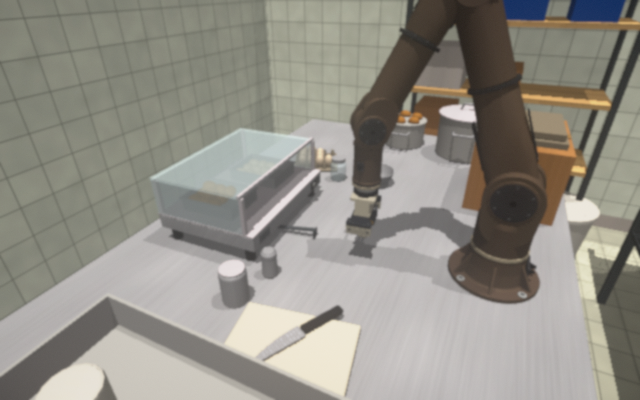

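The fingers were not shut yet when I dragged: the puller stayed put. I'll open, go back over it, and wait for a full closure.

>>> play_rows(
  rows=[
    [[0,0,-60,0,1],[0,0,-40,0,1],[30,0,0,0,1],[40,0,0,0,1],[40,0,0,0,1],[40,0,0,0,1],[30,0,0,0,1],[8,0,0,0,1],[0,0,0,0,1],[0,0,0,0,1]],
  ],
)

```text
t: 7.45
eef_pos: [0.5727, 0.0556, 0.1146]
eef_rot: [3.141, 0.001, 0.132]
ft_force: [-0.3, 0.5, 0.2]
opening: 0.987
```

```bash
python3 look.py e wrist
```

```text
wrist 65.70646984690485 320.0794098169206 195.53234203711796 [[0.131, -0.954, -0.27, 0.646], [-0.991, -0.127, -0.036, 0.064], [-0.0, 0.273, -0.962, 0.293], [0.0, 0.0, 0.0, 1.0]]
{'t': 7.5, 'joints': [0.0468, 0.4741, -0.3285, 1.7853, 0.1874, 0.9134, -1.8021], 'qvel': [0.0006, -0.0008, 0.0001, -0.0036, -0.0, 0.0009, -0.0003], 'effort': [-0.0642, -63.6277, -4.3444, -27.2104, -0.0011, -0.0966, 0.0001], 'eef_pos': [0.5728, 0.0555, 0.1147], 'eef_rot': [3.1413, 0.0006, 0.1319], 'ft_force': [0.4573, -0.7486, 0.4337], 'moment': [0.0103, 0.0536, 0.0014], 'opening': 0.9966}
```

View pics/wrist_e.png

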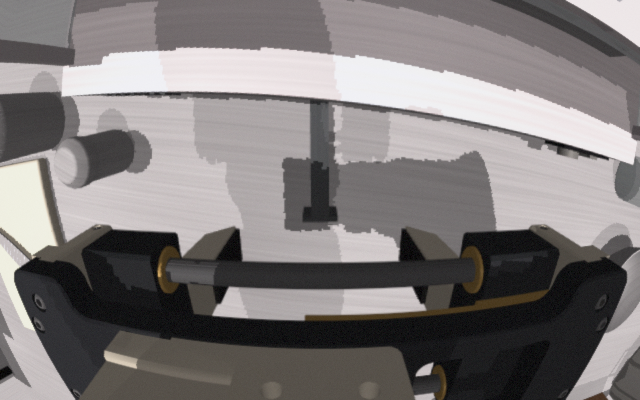

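```bash
python3 -c "
from geo import *
c=Cam('wrist'); print(c.plane(302,220,.03),c.plane(337,220,.03),c.plane(319,206,.0),c.plane(319,110,.021))"
```

```text
[0.54670923 0.06784136 0.03      ] [0.55088507 0.0363886  0.03      ] [0.55242728 0.05314983 0.        ] [0.64555006 0.06536194 0.021     ]
```

Hook still at (0.551, 0.052), unmoved. Descend, close with enough wait.

>>> play_rows(
  rows=[
    [[3,0,40,0,1],[0,0,40,0,1],[0,0,19,0,1],[0,0,0,0,-1],[0,0,0,0,-1],[0,0,0,0,-1],[0,0,0,0,-1],[0,0,0,0,-1],[0,0,0,0,-1],[0,0,0,0,-1],[0,0,0,0,-1],[0,0,0,0,-1]],
  ],
)

```text
t: 9.0
eef_pos: [0.5768, 0.0561, 0.0156]
eef_rot: [3.142, 0.0, 0.132]
ft_force: [0.3, 0.7, -0.3]
opening: 0.071
```

>>> play_rows(
  rows=[
    [[0,0,0,0,-1],[0,0,0,0,-1]],
  ],
)

```text
t: 9.25
eef_pos: [0.5768, 0.0561, 0.0156]
eef_rot: [3.142, 0.0, 0.132]
ft_force: [0.6, -0.5, -0.3]
opening: 0.002
```

```bash
python3 look.py f wrist scene side; python3 -c "
from geo import *
crop(Cam('scene'),255,170,355,260,7,'sc2')
crop(Cam('side'),240,180,400,280,5,'si2')"
```

```text
wrist 65.70646984690485 320.0794098169206 195.53234203711796 [[0.131, -0.954, -0.27, 0.65], [-0.991, -0.126, -0.035, 0.065], [-0.0, 0.272, -0.962, 0.194], [0.0, 0.0, 0.0, 1.0]]
scene 47.227207592380786 319.0692074571195 197.2452428409914 [[-0.997, -0.059, 0.055, 0.458], [-0.08, 0.656, -0.751, 1.295], [0.008, -0.753, -0.658, 1.265], [0.0, 0.0, 0.0, 1.0]]
side 55.605898182190494 314.14878975796034 199.78491569506065 [[-0.899, -0.207, 0.386, 0.081], [-0.438, 0.452, -0.777, 0.996], [-0.014, -0.868, -0.497, 0.745], [0.0, 0.0, 0.0, 1.0]]
{'t': 9.4, 'joints': [0.015, 0.6051, -0.2904, 1.8569, 0.251, 0.7152, -1.8562], 'qvel': [-0.0022, 0.0, 0.0001, 0.0013, 0.0012, 0.0004, 0.0009], 'effort': [0.0005, -68.8708, -4.6146, -22.1713, 0.0029, -0.0862, 0.0], 'eef_pos': [0.5768, 0.0562, 0.0156], 'eef_rot': [3.1416, 0.0, 0.1318], 'ft_force': [0.191, 0.5902, 0.0675], 'moment': [0.0242, -0.0224, -0.0101], 'opening': 0.0065}
```

View pics/wrist_f.png

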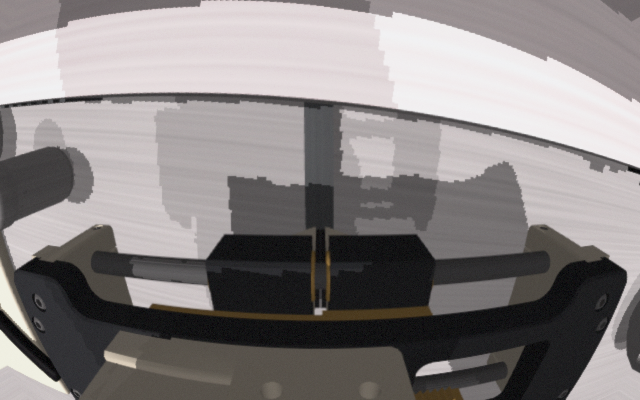

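View pics/sc2.png

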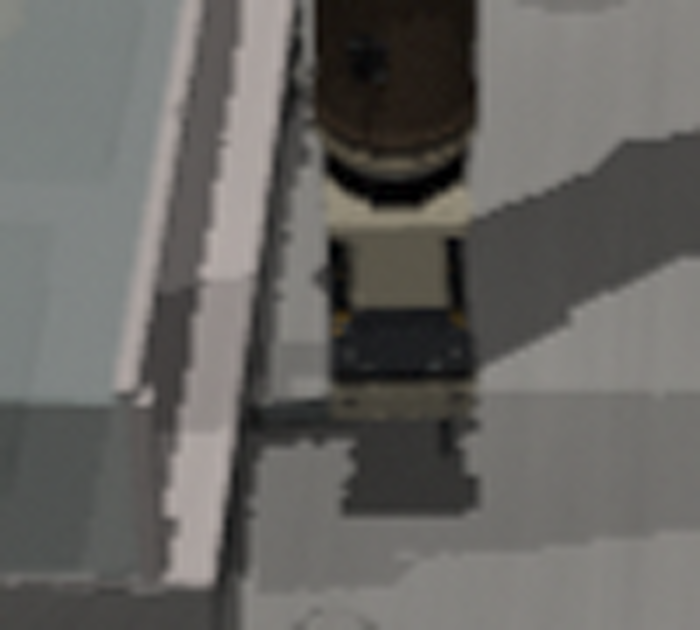

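View pics/si2.png

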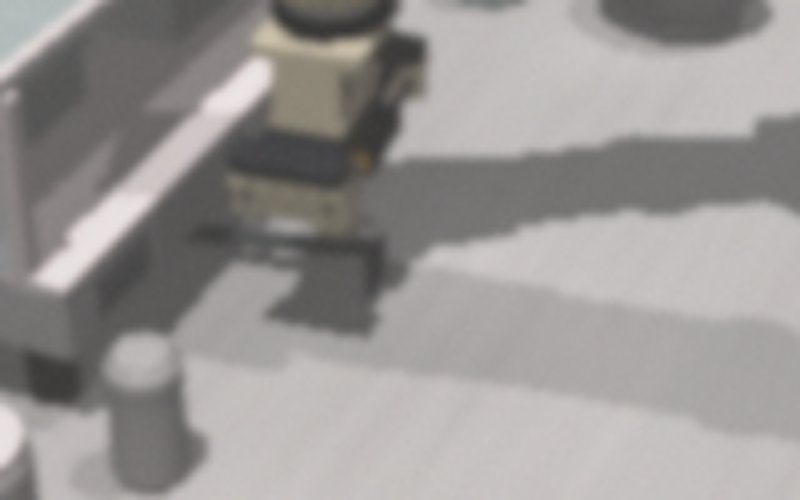

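```bash
python3 -c "
from geo import *
from bench import r
print([a for a in dir(r) if a[0]!='_'], r.tcp_to_tips)
c=Cam('wrist')
for z in(.0,.0076,.0156,.0266,.04,.05,.06,.08): print(z,np.round(c.proj([.5768,.0562,z]),1),np.round(c.proj([.5768+.0095,.0562+.001,z]),1))
crop(c,200,200,440,330,3.3,'w4')"
```

```text
['MotionError', 'tcp_to_tips'] 0.008
0.0 [318.8 222. ] [319.2 208.5]
0.0076 [318.8 226.2] [319.1 212.2]
0.0156 [318.7 230.9] [319.1 216.5]
0.0266 [318.6 237.9] [319.  222.8]
0.04 [318.5 247.7] [318.9 231.7]
0.05 [318.4 255.9] [318.9 239.2]
0.06 [318.3 265.1] [318.8 247.6]
0.08 [318.1 286.9] [318.6 267.9]
```

View pics/w4.png

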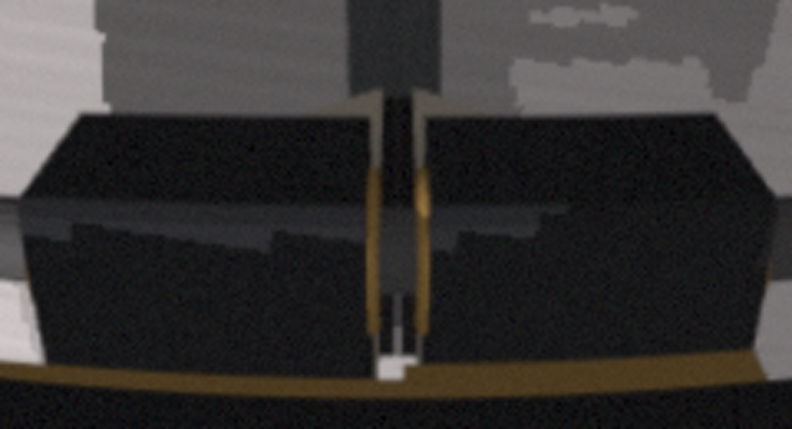

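```bash
python3 -c "
from geo import *
c=Cam('wrist')
X=np.array([np.cos(.132),np.sin(.132),0]);Y=np.array([-X[1],X[0],0])
T=np.array([.5768,.0562,0])
for dx in(-.0095,0,.0095):
  for z in(.0076,.0156,.0266,.036,.046,.056): print(dx,z,*[np.round(c.proj(T+X*dx+Y*s+np.array([0,0,z])),1) for s in(.046,-.046,.0,.003)])
"
python3 - <<'E'
import cv2
im=cv2.imread('pics/wrist_c.png')
cv2.imwrite('pics/w5.png',cv2.resize(im[205:330,160:480],None,fx=2.5,fy=2.5,interpolation=cv2.INTER_CUBIC))
E
```

```text
-0.0095 0.0076 [250.  238.9] [387.7 238.9] [318.8 239.6] [314.2 239.6]
-0.0095 0.0156 [247.5 243.8] [390.1 243.8] [318.7 244.7] [314.  244.7]
-0.0095 0.0266 [243.7 251.2] [393.8 251.3] [318.6 252.4] [313.7 252.3]
-0.0095 0.036 [240.1 258.2] [397.2 258.2] [318.6 259.6] [313.3 259.6]
-0.0095 0.046 [236.  266.3] [401.2 266.4] [318.5 268. ] [313. 268.]
-0.0095 0.056 [231.5 275.2] [405.6 275.3] [318.4 277.4] [312.6 277.4]
0 0.0076 [248.9 225.7] [388.7 225.7] [318.8 226.2] [314.1 226.2]
0 0.0156 [246.2 230.2] [391.3 230.2] [318.7 230.9] [313.9 230.9]
0 0.0266 [242.2 237.1] [395.2 237.1] [318.6 237.9] [313.5 237.9]
0 0.036 [238.5 243.5] [398.8 243.6] [318.5 244.6] [313.2 244.6]
0 0.046 [234.1 251. ] [403.  251.1] [318.4 252.5] [312.8 252.5]
0 0.056 [229.4 259.4] [407.6 259.5] [318.3 261.3] [312.4 261.2]
0.0095 0.0076 [247.9 212. ] [389.8 212. ] [318.7 212.3] [314.  212.3]
0.0095 0.0156 [245.1 216.1] [392.4 216.1] [318.7 216.5] [313.8 216.5]
0.0095 0.0266 [240.9 222.3] [396.5 222.3] [318.6 222.9] [313.4 222.9]
0.0095 0.036 [237.  228.2] [400.3 228.2] [318.5 229. ] [313.1 229. ]
0.0095 0.046 [232.4 235.1] [404.7 235.1] [318.4 236.2] [312.6 236.2]
0.0095 0.056 [227.3 242.7] [409.6 242.8] [318.3 244.2] [312.2 244.2]
```

View pics/w5.png

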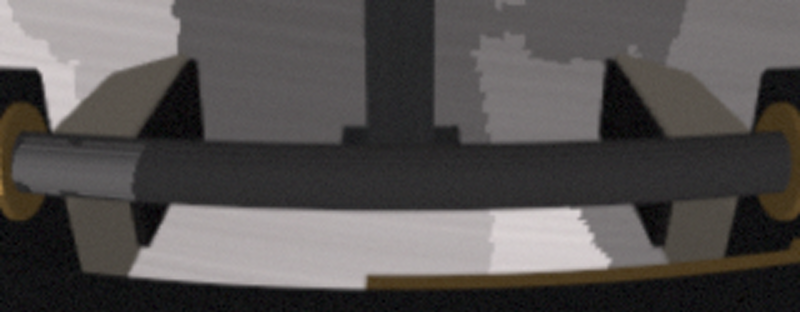

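The fingers shut fully without catching the 16 mm strip, and the open-finger picture puts the tip corners at z≈0.036, not the 0.008 implied by the stated offset. So the tips apparently sit above the strip. I'll open and feel my way down in small steps, watching the force.

>>> play_rows(
  rows=[
    [[0,0,0,0,1],[0,0,0,0,1],[0,0,0,0,1],[0,0,0,0,1],[0,0,0,0,1],[0,0,0,0,1],[0,0,4,0,1],[0,0,4,0,1],[0,0,0,0,1]],
  ],
)

```text
t: 10.52
eef_pos: [0.5764, 0.0561, 0.0071]
eef_rot: [3.142, 0.001, 0.132]
ft_force: [-0.7, -0.7, 0.1]
opening: 0.935
```

>>> play_rows(
  rows=[
    [[0,0,2,0,1],[0,0,1,0,1],[0,0,0,0,1]],
  ],
)

```text
t: 10.9
eef_pos: [0.5767, 0.0561, 0.0046]
eef_rot: [3.142, 0.0, 0.132]
ft_force: [-0.4, -0.2, -0.5]
opening: 0.997
```

```bash
python3 look.py g wrist side;python3 -c "
from geo import *
crop(Cam('side'),240,180,400,280,5,'si3')"
```

```text
wrist 65.70646984690485 320.0794098169206 195.53234203711796 [[0.131, -0.954, -0.27, 0.65], [-0.991, -0.126, -0.035, 0.065], [-0.0, 0.272, -0.962, 0.183], [0.0, 0.0, 0.0, 1.0]]
side 55.605898182190494 314.14878975796034 199.78491569506065 [[-0.899, -0.207, 0.386, 0.081], [-0.438, 0.452, -0.777, 0.996], [-0.014, -0.868, -0.497, 0.745], [0.0, 0.0, 0.0, 1.0]]
{'t': 11.0, 'joints': [0.0107, 0.6205, -0.2846, 1.8634, 0.2583, 0.6935, -1.8625], 'qvel': [0.0006, 0.0005, 0.0014, 0.0015, -0.001, -0.0004, 0.0003], 'effort': [-0.0051, -69.2925, -4.5886, -21.5407, 0.0045, -0.0872, -0.0009], 'eef_pos': [0.5768, 0.0562, 0.0047], 'eef_rot': [3.1415, -0.0001, 0.1318], 'ft_force': [-0.3204, -0.5494, 0.2397], 'moment': [0.0375, 0.0006, -0.0128], 'opening': 1.0006}
```

View pics/si3.png

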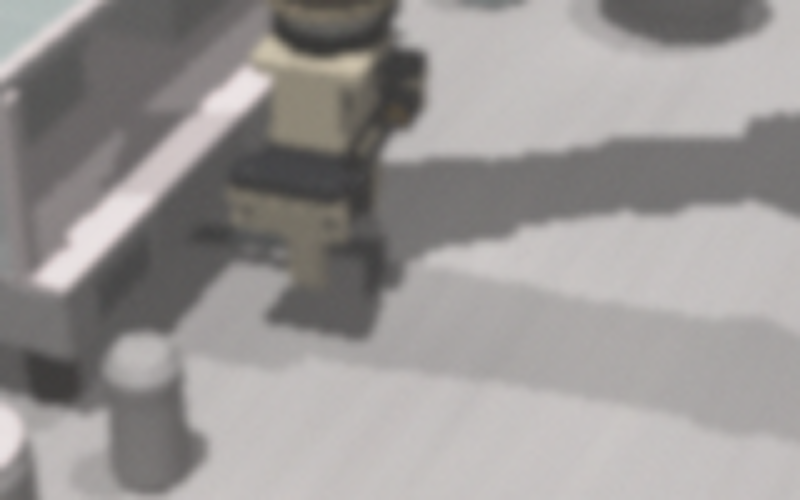

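View pics/wrist_g.png

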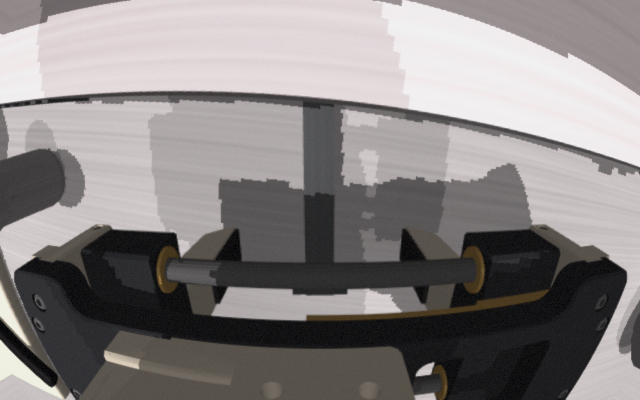

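```bash
python3 -c "
from geo import *
b=Cam('side');X=np.array([np.cos(.132),np.sin(.132),0]);Y=np.array([-X[1],X[0],0])
T=np.array([.5768,.0562,0])
for z in(0,.01,.02,.025,.03): print(z,[np.round((np.array(b.proj(T+Y*s+[0,0,z]))-[240,180])*5) for s in(.046,.055,.065)])"
```

```text
0 [array([312., 312.]), array([308., 320.]), array([303., 328.])]
0.01 [array([312., 300.]), array([307., 307.]), array([302., 316.])]
0.02 [array([312., 287.]), array([307., 295.]), array([302., 303.])]
0.025 [array([311., 281.]), array([307., 289.]), array([301., 297.])]
0.03 [array([311., 275.]), array([306., 282.]), array([301., 291.])]
```

>>> play_rows(
  rows=[
    [[0,0,4,0,1],[0,0,3,0,1],[0,0,2,0,1],[0,0,0,0,1]],
  ],
)

```text
t: 11.5
eef_pos: [0.5766, 0.0561, -0.0046]
eef_rot: [3.142, 0.0, 0.132]
ft_force: [0.3, 0.1, 0.4]
opening: 0.999
```

>>> play_rows(
  rows=[
    [[0,0,2,0,1],[0,0,2,0,1],[0,0,2,0,1],[0,0,0,0,1]],
  ],
)

```text
t: 12.0
eef_pos: [0.5767, 0.0561, -0.0106]
eef_rot: [3.141, 0.0, 0.132]
ft_force: [0.7, -0.5, -1.0]
opening: 0.997
```

>>> play_rows(
  rows=[
    [[0,0,0,0,-1],[0,0,0,0,-1],[0,0,0,0,-1],[0,0,0,0,-1],[0,0,0,0,-1],[0,0,0,0,-1],[0,0,0,0,-1],[0,0,0,0,-1],[0,0,0,0,-1],[0,0,0,0,-1]],
  ],
)

```text
t: 13.25
eef_pos: [0.5768, 0.0562, -0.0104]
eef_rot: [3.142, 0.0, 0.132]
ft_force: [0.6, -0.3, 0.1]
opening: 0.16
```

Opening 0.16 ≈ 15 mm: the strip is held. Drag out.

>>> play_rows(
  rows=[
    [[-10,0,0,0,-1],[-20,0,0,0,-1],[-25,0,0,0,-1],[-25,0,0,0,-1],[-25,0,0,0,-1],[-25,0,0,0,-1],[-25,0,0,0,-1],[-20,0,0,0,-1],[-15,0,0,0,-1],[0,0,0,0,-1]],
  ],
)

```text
t: 14.5
eef_pos: [0.387, 0.0308, -0.0104]
eef_rot: [3.141, 0.001, 0.132]
ft_force: [0.4, 0.5, -1.3]
opening: 0.16
```

```bash
python3 look.py h wrist side
```

```text
wrist 65.70646984690485 320.0794098169206 195.53234203711796 [[0.132, -0.954, -0.271, 0.46], [-0.991, -0.126, -0.036, 0.04], [0.0, 0.273, -0.962, 0.168], [0.0, 0.0, 0.0, 1.0]]
side 55.605898182190494 314.14878975796034 199.78491569506065 [[-0.899, -0.207, 0.386, 0.081], [-0.438, 0.452, -0.777, 0.996], [-0.014, -0.868, -0.497, 0.745], [0.0, 0.0, 0.0, 1.0]]
{'t': 14.6, 'joints': [-0.0032, 0.4459, -0.269, 2.3264, 0.2999, 0.3987, -1.9635], 'qvel': [0.001, 0.0084, -0.0008, -0.0157, -0.0015, 0.0009, 0.0011], 'effort': [0.0295, -49.2705, -2.3093, -12.6353, 0.0168, -0.1156, -0.0063], 'eef_pos': [0.3891, 0.0313, -0.0103], 'eef_rot': [-3.1416, -0.0008, 0.1318], 'ft_force': [0.7333, 0.4117, -1.4639], 'moment': [0.0461, 0.0395, 0.0152], 'opening': 0.1642}
```

View pics/wrist_h.png

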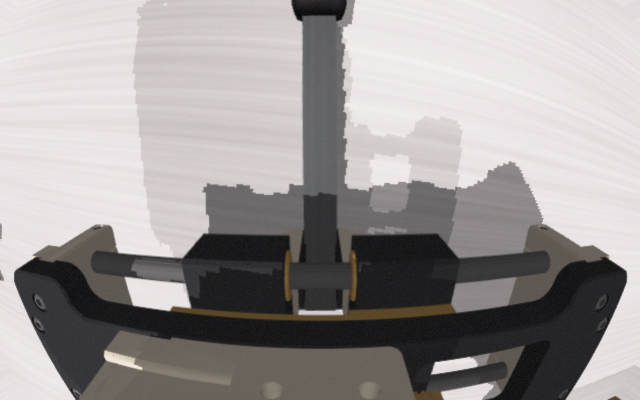

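>>> play_rows(
  rows=[
    [[0,0,0,0,1],[0,0,0,0,1],[0,0,0,0,1],[0,0,0,0,1],[0,0,0,0,1],[0,0,0,0,1],[0,0,0,0,1],[0,0,0,0,1]],
  ],
)

```text
t: 15.6
eef_pos: [0.3884, 0.0312, -0.0104]
eef_rot: [3.142, 0.0, 0.132]
ft_force: [0.4, 0.0, 0.3]
opening: 0.975
```

>>> play_rows(
  rows=[
    [[20,0,0,0,1],[30,0,0,0,1],[30,0,0,0,1],[30,0,0,0,1],[30,0,0,0,1],[0,0,0,0,1],[0,0,0,0,1]],
  ],
)

```text
t: 16.48
eef_pos: [0.5262, 0.0494, -0.0107]
eef_rot: [3.141, 0.001, 0.132]
ft_force: [0.3, 1.0, 0.2]
opening: 0.995
```

```bash
python3 look.py i wrist side
```

```text
wrist 65.70646984690485 320.0794098169206 195.53234203711796 [[0.131, -0.954, -0.271, 0.599], [-0.991, -0.126, -0.036, 0.058], [-0.0, 0.273, -0.962, 0.168], [0.0, 0.0, 0.0, 1.0]]
side 55.605898182190494 314.14878975796034 199.78491569506065 [[-0.899, -0.207, 0.386, 0.081], [-0.438, 0.452, -0.777, 0.996], [-0.014, -0.868, -0.497, 0.745], [0.0, 0.0, 0.0, 1.0]]
{'t': 16.575, 'joints': [0.009, 0.5868, -0.2783, 1.9986, 0.2758, 0.5932, -1.8941], 'qvel': [0.001, -0.0021, -0.0012, -0.0009, 0.0018, -0.0013, 0.0003], 'effort': [-0.0247, -63.9881, -4.0084, -18.98, 0.0068, -0.1032, -0.0015], 'eef_pos': [0.526, 0.0494, -0.0106], 'eef_rot': [3.1414, 0.0013, 0.132], 'ft_force': [0.0167, -0.573, 1.3704], 'moment': [0.0392, 0.018, -0.0149], 'opening': 1.0015}
```

View pics/wrist_i.png

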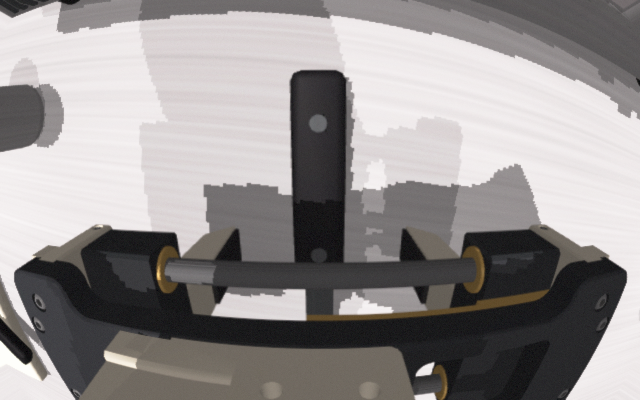

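View pics/side_i.png

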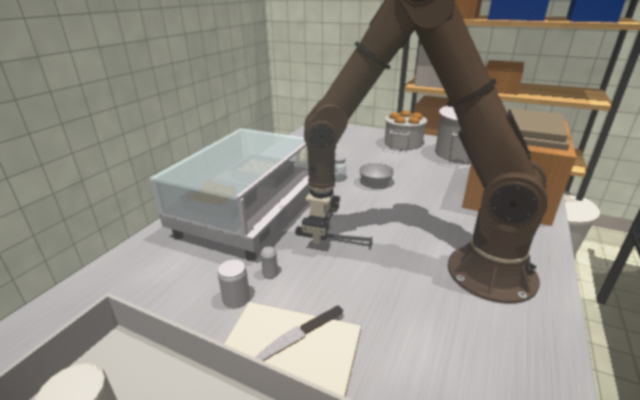

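```bash
python3 -c "
from geo import *
c=Cam('wrist'); 
for p in((318,71.5),(318,123),(319,256)): print(c.plane(*p,.026))
for p in((291,130),(346,130)): print(c.plane(*p,.026))"
```

```text
[0.61667799 0.06150561 0.026     ]
[0.59318646 0.05840242 0.026     ]
[0.52740667 0.04928728 0.026     ]
[0.58846134 0.0702321  0.026     ]
[0.59174607 0.04531269 0.026     ]
```

>>> play_rows(
  rows=[
    [[23,0,0,0,1],[22,0,0,0,1],[0,0,2,0,-1],[0,0,0,0,-1],[0,0,0,0,-1],[0,0,0,0,-1],[0,0,0,0,-1],[0,0,0,0,-1],[0,0,0,0,-1],[0,0,0,0,-1],[0,0,0,0,-1],[0,0,0,0,-1]],
  ],
)

```text
t: 18.08
eef_pos: [0.5718, 0.0555, -0.0124]
eef_rot: [-3.142, -0.0, 0.132]
ft_force: [0.1, 1.0, 0.2]
opening: 0.279
```

>>> play_rows(
  rows=[
    [[0,0,0,0,-1],[0,0,-20,0,-1],[-10,0,-50,0,-1],[-25,0,-60,0,-1],[-25,0,-60,0,-1],[0,0,-40,0,-1],[0,0,0,0,-1]],
  ],
)

```text
t: 18.95
eef_pos: [0.516, 0.0482, 0.2162]
eef_rot: [3.141, -0.007, 0.132]
ft_force: [0.8, -0.1, -2.8]
opening: 0.278
```

```bash
python3 look.py j scene side;python3 -c "
from geo import *
crop(Cam('side'),260,120,420,240,5,'si4')"
```

```text
scene 47.227207592380786 319.0692074571195 197.2452428409914 [[-0.997, -0.059, 0.055, 0.458], [-0.08, 0.656, -0.751, 1.295], [0.008, -0.753, -0.658, 1.265], [0.0, 0.0, 0.0, 1.0]]
side 55.605898182190494 314.14878975796034 199.78491569506065 [[-0.899, -0.207, 0.386, 0.081], [-0.438, 0.452, -0.777, 0.996], [-0.014, -0.868, -0.497, 0.745], [0.0, 0.0, 0.0, 1.0]]
{'t': 19.05, 'joints': [0.1006, 0.2842, -0.3721, 1.8039, 0.1165, 1.0749, -1.7528], 'qvel': [-0.004, 0.0275, 0.0031, 0.0213, 0.0011, 0.0003, 0.0], 'effort': [-0.0109, -55.4205, -3.3952, -32.302, -0.0785, 0.1372, 0.0236], 'eef_pos': [0.514, 0.0476, 0.2126], 'eef_rot': [3.1413, 0.0001, 0.1316], 'ft_force': [-0.4116, 0.2114, -2.1708], 'moment': [0.0157, -0.1372, 0.0328], 'opening': 0.2773}
```

View pics/si4.png

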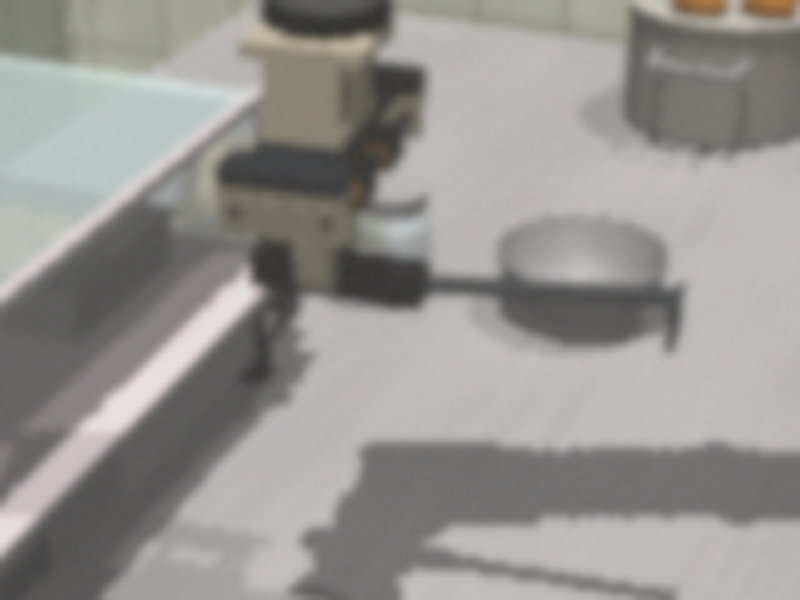

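>>> play_rows(
  rows=[
    [[0,0,0,-8,-1],[0,0,0,-10,-1],[0,0,0,-10,-1],[0,0,0,-10,-1],[0,0,0,-10,-1],[0,0,0,-10,-1],[0,0,0,-10,-1],[0,0,0,-10,-1],[0,0,0,-8,-1],[0,-30,0,0,-1],[0,-40,0,0,-1],[0,-25,0,0,-1]],
  ],
)

```text
t: 20.55
eef_pos: [0.4165, 0.0416, 0.211]
eef_rot: [-3.137, -0.0, 1.633]
ft_force: [0.1, -0.6, -1.3]
opening: 0.277
```

>>> play_rows(
  rows=[
    [[0,0,0,-8,-1],[0,0,0,-10,-1],[0,0,0,-10,-1],[0,0,0,-10,-1],[0,0,0,-10,-1],[0,0,0,-10,-1],[0,0,0,-10,-1],[0,0,0,-10,-1],[0,0,0,-8,-1],[0,0,0,-2.4,-1],[0,0,0,0,-1],[0,0,0,0,-1]],
  ],
)

```text
t: 22.05
eef_pos: [0.4188, 0.0419, 0.2122]
eef_rot: [3.141, -0.002, -3.109]
ft_force: [-0.1, 0.1, -1.5]
opening: 0.282
```

```bash
python3 look.py k scene side;python3 -c "
from geo import *
crop(Cam('side'),240,100,440,250,4,'si5');crop(Cam('scene'),260,120,400,240,5,'sc5')"
```

```text
scene 47.227207592380786 319.0692074571195 197.2452428409914 [[-0.997, -0.059, 0.055, 0.458], [-0.08, 0.656, -0.751, 1.295], [0.008, -0.753, -0.658, 1.265], [0.0, 0.0, 0.0, 1.0]]
side 55.605898182190494 314.14878975796034 199.78491569506065 [[-0.899, -0.207, 0.386, 0.081], [-0.438, 0.452, -0.777, 0.996], [-0.014, -0.868, -0.497, 0.745], [0.0, 0.0, 0.0, 1.0]]
{'t': 22.15, 'joints': [0.602, 0.2125, -0.9423, 1.9723, 0.1973, 1.0523, 1.176], 'qvel': [0.001, -0.0037, -0.0002, -0.0041, 0.0003, 0.0007, 0.002], 'effort': [0.0514, -34.9955, -5.3686, -30.3175, 0.0833, -0.0831, -0.0165], 'eef_pos': [0.4191, 0.042, 0.2126], 'eef_rot': [3.1414, -0.0009, -3.1081], 'ft_force': [-0.9783, -0.6075, -1.8203], 'moment': [0.0494, 0.0131, 0.0503], 'opening': 0.2762}
```

View pics/si5.png

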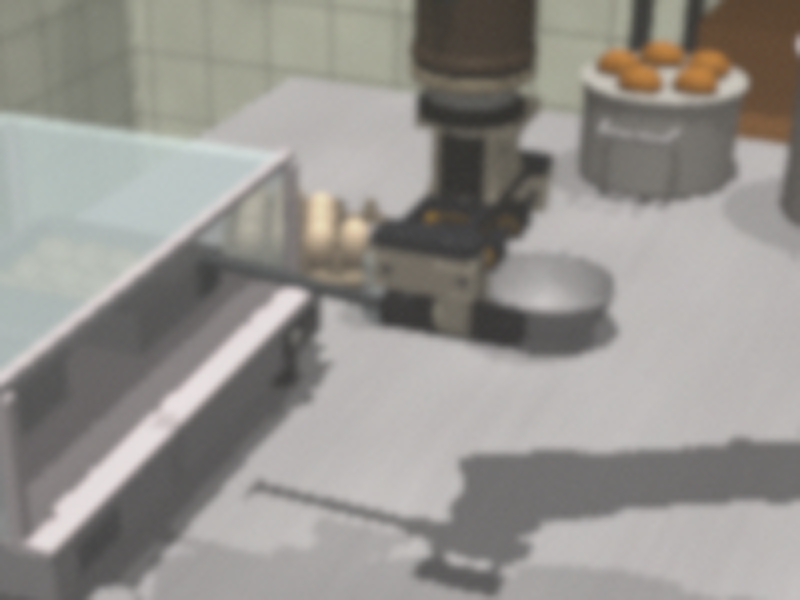

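View pics/sc5.png

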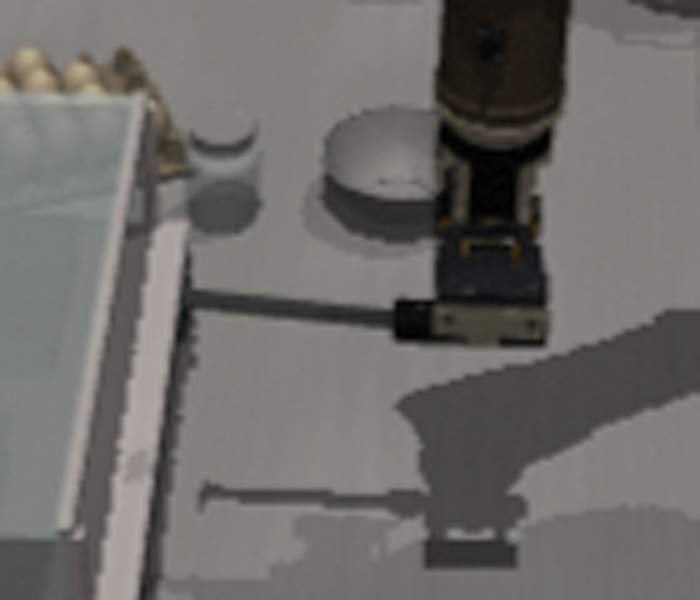

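```bash
python3 -c "
from geo import *
a=Cam('scene');b=Cam('side')
crop(a,280,160,340,205,13,'sc6',[[.631,.049,.225],[.631,.065,.256],[.631,.033,.256]]);crop(b,270,145,340,195,11,'si6',[[.631,.049,.225],[.631,.065,.256],[.631,.033,.256]])"
```

```text
(no output)
```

View pics/sc6.png

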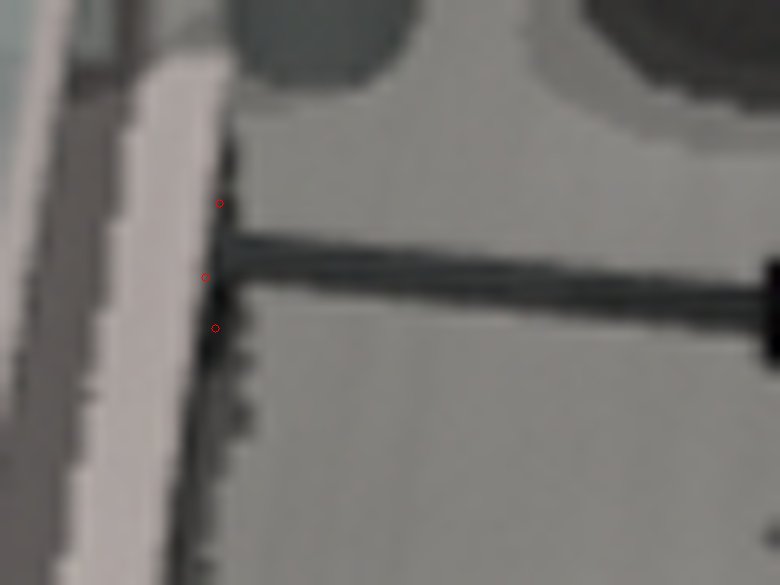

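View pics/si6.png

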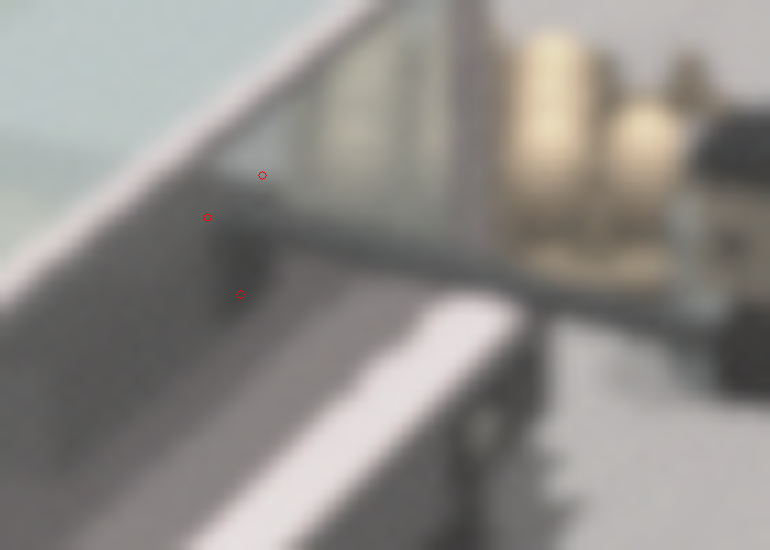

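>>> play_rows(
  rows=[
    [[0,20,10,0,-1],[0,30,15,0,-1],[0,25,15,0,-1],[0,13,9,0,-1],[0,0,0,0,-1],[0,0,0,0,-1]],
  ],
)

```text
t: 22.9
eef_pos: [0.4166, 0.1294, 0.1642]
eef_rot: [-3.141, 0.0, -3.108]
ft_force: [0.6, 0.1, -1.8]
opening: 0.276
```

```bash
python3 look.py l scene side;python3 -c "
from geo import *
from bench import read_state
T=np.array(read_state()['eef_pos']);y=read_state()['eef_rot'][2]+np.pi
X=np.array([np.cos(y),np.sin(y),0]);Y=np.array([-X[1],X[0],0]);Z=np.array([0,0,1])
h=T+X*.212+Z*.0124;print(h)
m=[h,h+.031*Z+.016*Y,h+.031*Z-.016*Y,h+.016*Y,h-.016*Y]
a=Cam('scene');b=Cam('side')
crop(a,270,175,340,227,11,'sc7',m);crop(b,240,145,320,205,9.5,'si7',m)"
```

```text
scene 47.227207592380786 319.0692074571195 197.2452428409914 [[-0.997, -0.059, 0.055, 0.458], [-0.08, 0.656, -0.751, 1.295], [0.008, -0.753, -0.658, 1.265], [0.0, 0.0, 0.0, 1.0]]
side 55.605898182190494 314.14878975796034 199.78491569506065 [[-0.899, -0.207, 0.386, 0.081], [-0.438, 0.452, -0.777, 0.996], [-0.014, -0.868, -0.497, 0.745], [0.0, 0.0, 0.0, 1.0]]
{'t': 23.0, 'joints': [0.3522, 0.3134, -0.9369, 2.0126, 0.3084, 0.9619, 0.8626], 'qvel': [0.0017, -0.0005, -0.0021, 0.0003, -0.0013, -0.0028, -0.0033], 'effort': [-0.348, -40.7845, -7.7958, -27.8742, 0.0817, -0.0632, 0.0132], 'eef_pos': [0.4168, 0.1292, 0.1643], 'eef_rot': [-3.1412, 0.0006, -3.1089], 'ft_force': [0.704, -0.0389, -2.8437], 'moment': [0.0625, 0.0782, 0.0329], 'opening': 0.2789}
[0.62869739 0.13611923 0.17674578]
```

View pics/sc7.png

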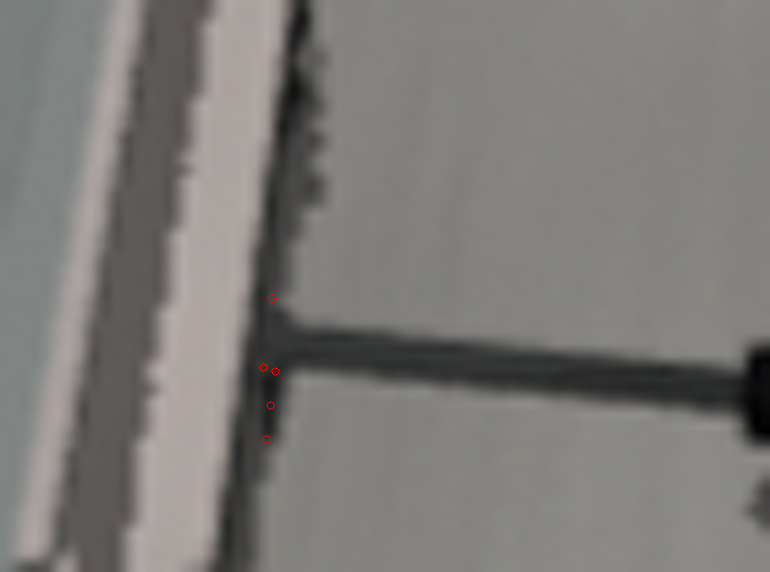

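View pics/si7.png

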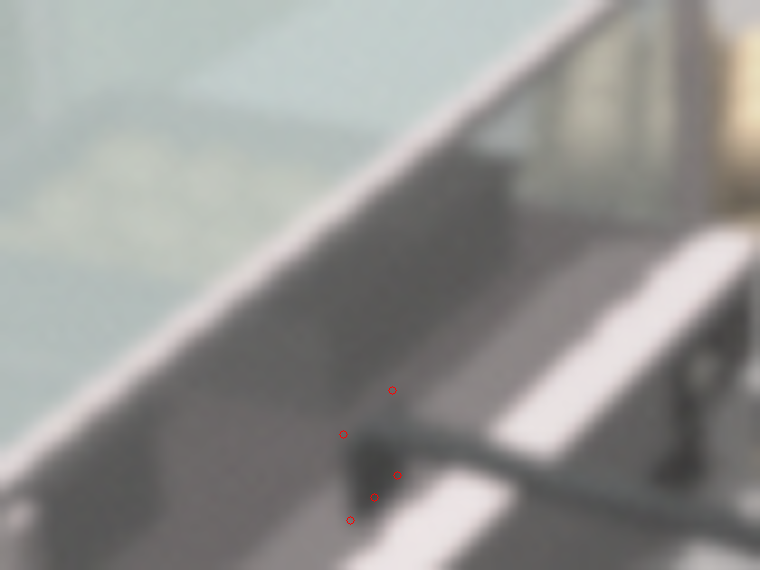

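>>> play_rows(
  rows=[
    [[-15,0,4,0,-1],[-25,0,0,0,-1],[-25,0,0,0,-1],[-25,0,0,0,-1],[-25,0,0,0,-1],[-20,0,0,0,-1],[-15,0,0,0,-1],[0,0,0,0,-1],[0,0,0,0,-1]],
  ],
)

```text
t: 24.12
eef_pos: [0.5658, 0.1351, 0.1598]
eef_rot: [-3.141, -0.001, -3.107]
ft_force: [-0.7, -0.0, -2.7]
opening: 0.28
```

```bash
cat > mk.py <<'E'
from geo import *
from bench import read_state
import sys
T=np.array(read_state()['eef_pos']);y=read_state()['eef_rot'][2]+np.pi
X=np.array([np.cos(y),np.sin(y),0]);Y=np.array([-X[1],X[0],0]);Z=np.array([0,0,1])
h=T+X*.209+Z*.0115;print(h)
m=[h,h+.031*Z+.016*Y,h+.031*Z-.016*Y,h+.016*Y,h-.016*Y]
a=Cam('scene');b=Cam('side')
t=sys.argv[1]
crop(a,200,170,330,260,6,'sc'+t,m);crop(b,180,150,300,240,6.5,'si'+t,m)
E
python3 look.py m scene side; python3 mk.py m
```

```text
scene 47.227207592380786 319.0692074571195 197.2452428409914 [[-0.997, -0.059, 0.055, 0.458], [-0.08, 0.656, -0.751, 1.295], [0.008, -0.753, -0.658, 1.265], [0.0, 0.0, 0.0, 1.0]]
side 55.605898182190494 314.14878975796034 199.78491569506065 [[-0.899, -0.207, 0.386, 0.081], [-0.438, 0.452, -0.777, 0.996], [-0.014, -0.868, -0.497, 0.745], [0.0, 0.0, 0.0, 1.0]]
{'t': 24.225, 'joints': [0.2384, 0.5441, -0.8285, 1.6932, 0.4421, 1.1023, 0.8825], 'qvel': [0.0002, -0.0043, 0.0004, -0.0012, -0.0009, -0.0004, -0.0005], 'effort': [0.0317, -62.919, -12.8206, -28.8741, 0.1163, -0.0689, -0.0024], 'eef_pos': [0.5657, 0.135, 0.1601], 'eef_rot': [-3.1412, -0.0001, -3.1071], 'ft_force': [-0.4439, -0.46, -2.2809], 'moment': [0.1111, 0.0556, -0.0175], 'opening': 0.2781}
[0.77461029 0.14225875 0.17159742]
```

View pics/scm.png

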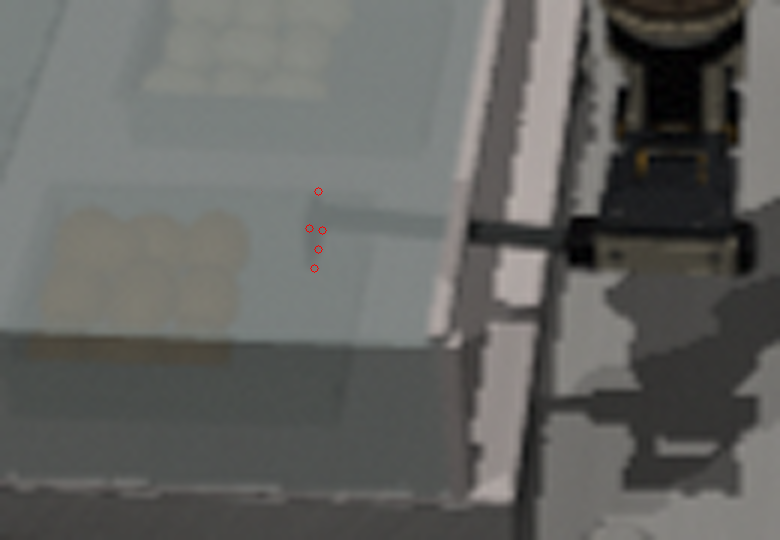

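View pics/sim.png

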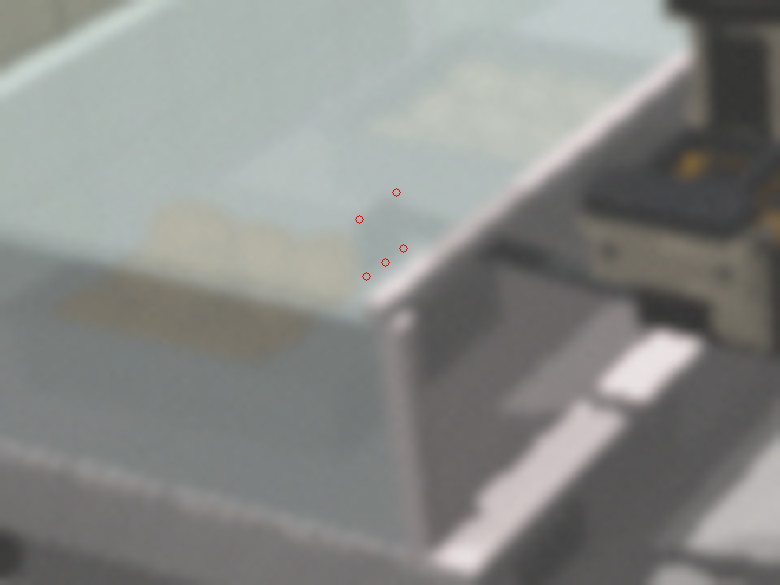

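>>> play_rows(
  rows=[
    [[0,0,12,0,-1],[0,0,14,0,-1],[0,0,10,0,-1],[0,0,4,0,-1],[0,0,0,0,-1],[0,0,0,0,-1]],
  ],
)

```text
t: 24.98
eef_pos: [0.5666, 0.1352, 0.1204]
eef_rot: [3.141, 0.001, -3.108]
ft_force: [0.5, -0.9, -2.5]
opening: 0.277
```

```bash
python3 look.py n scene side; python3 mk.py n
```

```text
scene 47.227207592380786 319.0692074571195 197.2452428409914 [[-0.997, -0.059, 0.055, 0.458], [-0.08, 0.656, -0.751, 1.295], [0.008, -0.753, -0.658, 1.265], [0.0, 0.0, 0.0, 1.0]]
side 55.605898182190494 314.14878975796034 199.78491569506065 [[-0.899, -0.207, 0.386, 0.081], [-0.438, 0.452, -0.777, 0.996], [-0.014, -0.868, -0.497, 0.745], [0.0, 0.0, 0.0, 1.0]]
{'t': 25.075, 'joints': [0.2202, 0.5848, -0.8036, 1.7368, 0.4827, 1.0284, 0.8481], 'qvel': [-0.0002, 0.0012, 0.0007, 0.0007, -0.0003, -0.0005, -0.0018], 'effort': [-0.0184, -64.9195, -13.3265, -27.0733, 0.1036, -0.0612, 0.0008], 'eef_pos': [0.5666, 0.1352, 0.1204], 'eef_rot': [3.1415, 0.0007, -3.1076], 'ft_force': [0.8449, -0.4791, -2.3922], 'moment': [0.1518, 0.0479, 0.0433], 'opening': 0.2773}
[0.77549166 0.14226378 0.13188778]
```

View pics/scn.png

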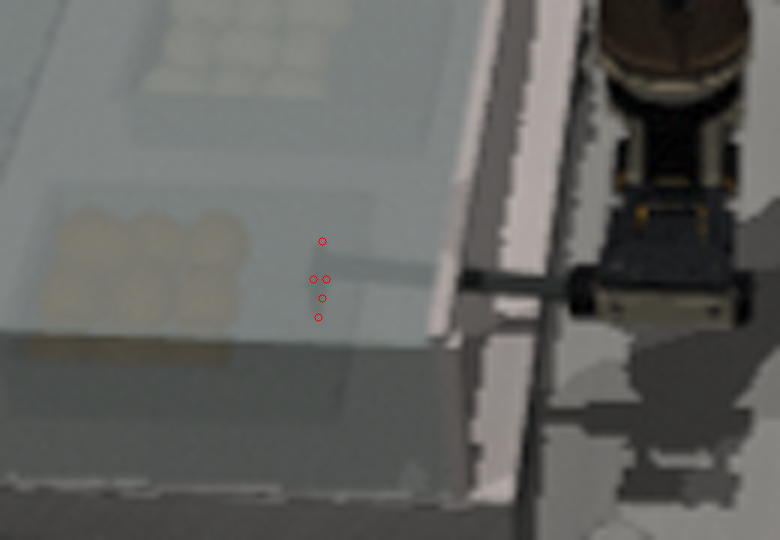

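View pics/sin.png

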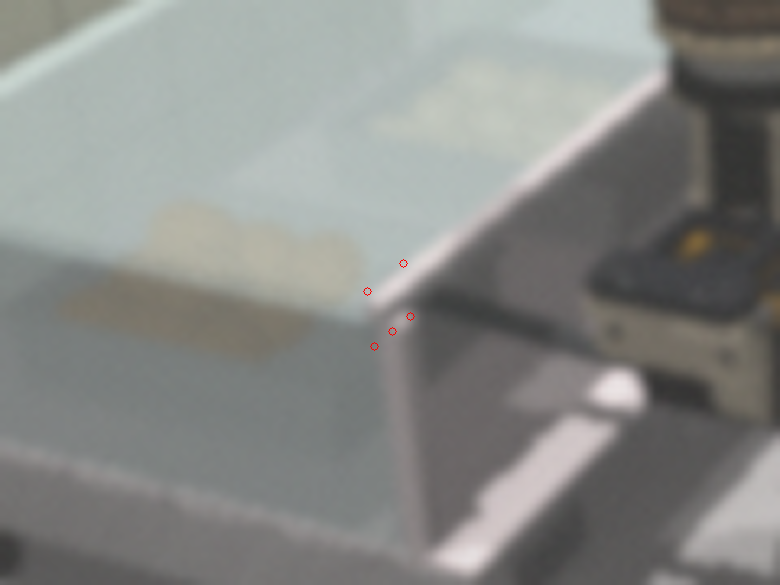

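>>> play_rows(
  rows=[
    [[5,0,0,0,-1],[8,0,0,0,-1],[10,0,0,0,-1],[12,0,0,0,-1],[12,0,0,0,-1],[12,0,0,0,-1],[12,0,0,0,-1],[12,0,0,0,-1],[12,0,0,0,-1],[10,0,0,0,-1],[5,0,0,0,-1],[0,0,0,0,-1]],
  ],
)

```text
t: 26.58
eef_pos: [0.4556, 0.1311, 0.1199]
eef_rot: [-3.141, -0.001, -3.107]
ft_force: [0.0, 0.3, -2.2]
opening: 0.278
```

```bash
python3 look.py o scene side; python3 mk.py o
```

```text
scene 47.227207592380786 319.0692074571195 197.2452428409914 [[-0.997, -0.059, 0.055, 0.458], [-0.08, 0.656, -0.751, 1.295], [0.008, -0.753, -0.658, 1.265], [0.0, 0.0, 0.0, 1.0]]
side 55.605898182190494 314.14878975796034 199.78491569506065 [[-0.899, -0.207, 0.386, 0.081], [-0.438, 0.452, -0.777, 0.996], [-0.014, -0.868, -0.497, 0.745], [0.0, 0.0, 0.0, 1.0]]
{'t': 26.675, 'joints': [0.2792, 0.4354, -0.8709, 1.987, 0.4208, 0.9095, 0.793], 'qvel': [0.0007, 0.0033, 0.0021, -0.0048, 0.0017, -0.0035, -0.0006], 'effort': [0.0063, -50.3325, -10.1639, -25.6246, 0.0806, -0.0528, -0.0032], 'eef_pos': [0.4559, 0.1311, 0.1198], 'eef_rot': [-3.1412, -0.0012, -3.1076], 'ft_force': [-0.0793, -0.4155, -2.1743], 'moment': [0.0948, 0.0249, 0.0097], 'opening': 0.2757}
[0.66476186 0.13824542 0.13128288]
```

View pics/sco.png

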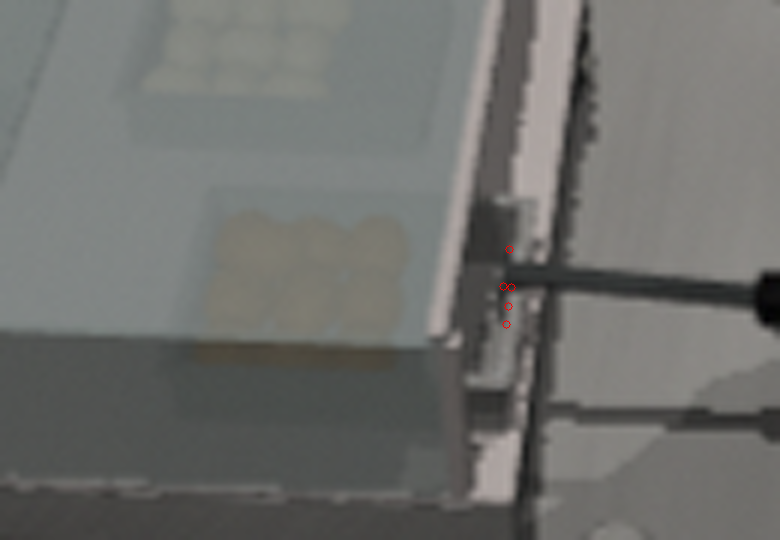

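View pics/sio.png

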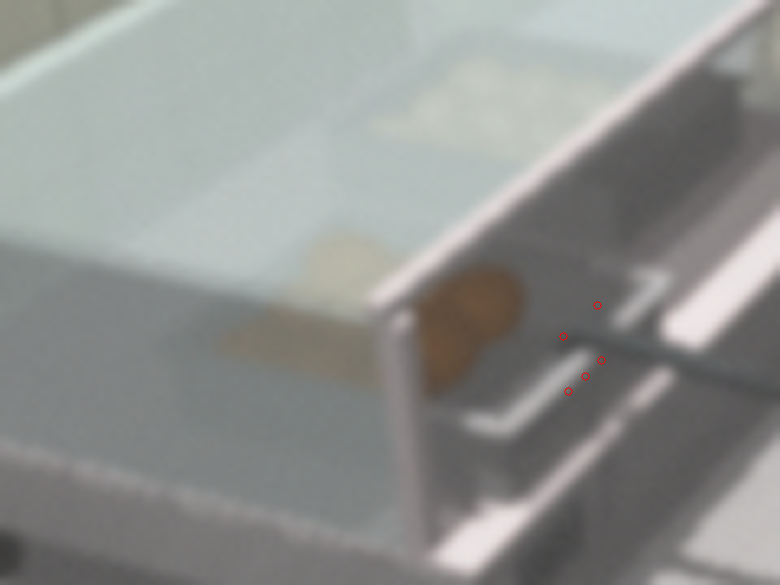

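```bash
cat > rim.py <<'E'
from geo import *
a=Cam('scene');b=Cam('side')
e=np.array([.6535,.020]);cx=np.array([np.cos(.035),np.sin(.035)]);cy=np.array([-cx[1],cx[0]])
def show(n,P): d=P[:2]-e; print(n,P.round(4),'case',(d@cx).round(4),(d@cy).round(4))
S=lambda x,y:a.plane(200+(x+.5)/6-.5,170+(y+.5)/6-.5,.15); D=lambda x,y:b.plane(180+(x+.5)/6.5-.5,150+(y+.5)/6.5-.5,.15)
E
python3 -c "
from rim import *
show('scene far',S(537,200));show('scene near',S(513,388));show('side far',D(670,275));show('side near',D(505,435))"
```

```text
scene far [0.6567 0.0645 0.15  ] case 0.0047 0.0443
scene near [0.6497 0.2234 0.15  ] case 0.0033 0.2034
side far [0.6603 0.0617 0.15  ] case 0.0082 0.0414
side near [0.6521 0.2243 0.15  ] case 0.0058 0.2042
```

>>> play_rows(
  rows=[
    [[5,0,0,0,-1],[8,0,0,0,-1],[9,0,0,0,-1],[8,0,0,0,-1],[4,0,0,0,-1],[0,0,0,0,-1],[0,0,0,0,-1]],
  ],
)

```text
t: 27.55
eef_pos: [0.422, 0.13, 0.1199]
eef_rot: [-3.141, -0.001, -3.107]
ft_force: [0.6, -0.3, -1.7]
opening: 0.276
```

```bash
python3 look.py p scene side; python3 mk.py p
```

```text
scene 47.227207592380786 319.0692074571195 197.2452428409914 [[-0.997, -0.059, 0.055, 0.458], [-0.08, 0.656, -0.751, 1.295], [0.008, -0.753, -0.658, 1.265], [0.0, 0.0, 0.0, 1.0]]
side 55.605898182190494 314.14878975796034 199.78491569506065 [[-0.899, -0.207, 0.386, 0.081], [-0.438, 0.452, -0.777, 0.996], [-0.014, -0.868, -0.497, 0.745], [0.0, 0.0, 0.0, 1.0]]
{'t': 27.65, 'joints': [0.2979, 0.3867, -0.8967, 2.0576, 0.3937, 0.8752, 0.7833], 'qvel': [-0.0009, -0.0003, -0.0009, -0.0006, 0.0031, -0.0004, 0.0001], 'effort': [0.0105, -45.3451, -8.9259, -25.2612, 0.0855, -0.0348, 0.0002], 'eef_pos': [0.4222, 0.1301, 0.1199], 'eef_rot': [-3.1414, -0.0007, -3.1076], 'ft_force': [0.4544, 0.2034, -1.1168], 'moment': [0.0907, 0.0598, -0.0086], 'opening': 0.2777}
[0.63108874 0.13717967 0.13135254]
```

View pics/scp.png

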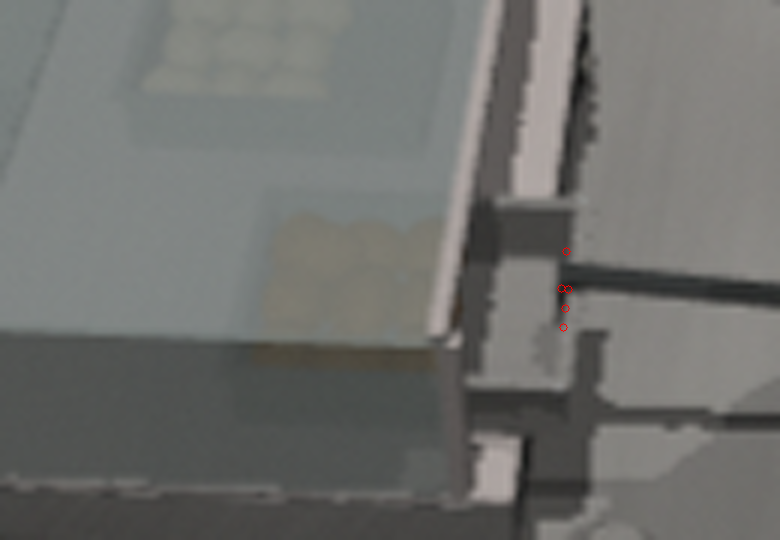

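View pics/sip.png

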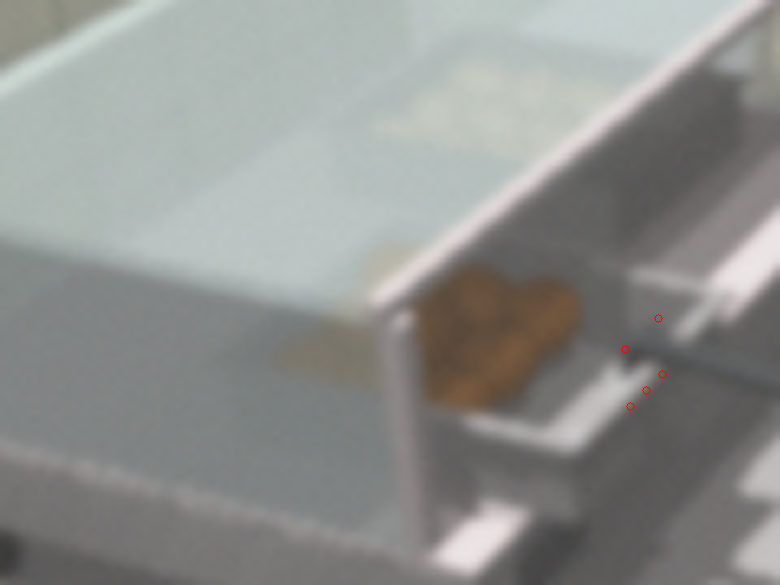

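```bash
python3 -c "
from rim import *
show('scene far',S(592,205));show('scene near',S(572,390));show('side far',D(735,298));show('side near',D(576,452))"
```

```text
scene far [0.6229 0.066  0.15  ] case -0.029 0.047
scene near [0.6163 0.222  0.15  ] case -0.0301 0.2032
side far [0.6188 0.0689 0.15  ] case -0.033 0.0501
side near [0.6152 0.2229 0.15  ] case -0.0311 0.2042
```

```bash
python3 -c "
from geo import *
a=np.load('scene.npz')
c=Cam('scene')
for n,p,z in(('bowl rim L',(325,150),.06),('bowl rim R',(356,150),.06),('bowl bottomnear',(341,167),.02),('jar',(304,153),.1),('jarbase',(304,164),.0)): print(n,c.plane(*p,z))"
```

```text
bowl rim L [ 0.55696898 -0.40642843  0.06      ]
bowl rim R [ 0.41668026 -0.41937721  0.06      ]
bowl bottomnear [ 0.47971865 -0.33872548  0.02      ]
jar [ 0.64304623 -0.3191389   0.1       ]
jarbase [ 0.64995399 -0.3721128   0.        ]
```

>>> play_rows(
  rows=[
    [[-6,0,0,0,-1],[0,0,0,0,-1],[0,0,-15,0,-1],[0,0,-25,0,-1],[0,0,-30,0,-1],[0,0,-25,0,-1],[0,0,0,0,-1]],
  ],
)

```text
t: 28.52
eef_pos: [0.4295, 0.1311, 0.2171]
eef_rot: [3.141, 0.004, -3.108]
ft_force: [-0.1, 0.1, -2.0]
opening: 0.278
```

>>> play_rows(
  rows=[
    [[15,0,0,0,-1],[12,-20,0,0,-1],[12,-40,0,0,-1],[0,-40,0,0,-1],[0,-40,0,0,-1],[0,-21,0,0,-1],[0,0,50,0,-1],[0,0,60,0,-1],[0,0,50,0,-1],[0,0,20,0,-1],[0,0,0,0,-1],[0,0,0,0,-1]],
  ],
)

```text
t: 30.02
eef_pos: [0.3947, -0.0316, 0.0356]
eef_rot: [3.142, 0.0, -3.107]
ft_force: [-0.1, 0.4, -2.1]
opening: 0.277
```

```bash
python3 look.py q scene side; python3 -c "
from geo import *
crop(Cam('scene'),230,130,390,250,5,'scq');crop(Cam('side'),200,120,400,270,4,'siq')"
```

```text
scene 47.227207592380786 319.0692074571195 197.2452428409914 [[-0.997, -0.059, 0.055, 0.458], [-0.08, 0.656, -0.751, 1.295], [0.008, -0.753, -0.658, 1.265], [0.0, 0.0, 0.0, 1.0]]
side 55.605898182190494 314.14878975796034 199.78491569506065 [[-0.899, -0.207, 0.386, 0.081], [-0.438, 0.452, -0.777, 0.996], [-0.014, -0.868, -0.497, 0.745], [0.0, 0.0, 0.0, 1.0]]
{'t': 30.125, 'joints': [0.5412, 0.4365, -0.7424, 2.2502, 0.5136, 0.6223, 1.0229], 'qvel': [0.0007, -0.0004, 0.0034, -0.0024, 0.0048, -0.0016, -0.0044], 'effort': [-0.2126, -45.4957, -7.3985, -18.0006, 0.0332, -0.0585, 0.0192], 'eef_pos': [0.3955, -0.0319, 0.036], 'eef_rot': [-3.1412, 0.0018, -3.1078], 'ft_force': [-0.6807, 0.3164, -2.1087], 'moment': [0.107, 0.0688, 0.0167], 'opening': 0.2769}
```

View pics/scq.png

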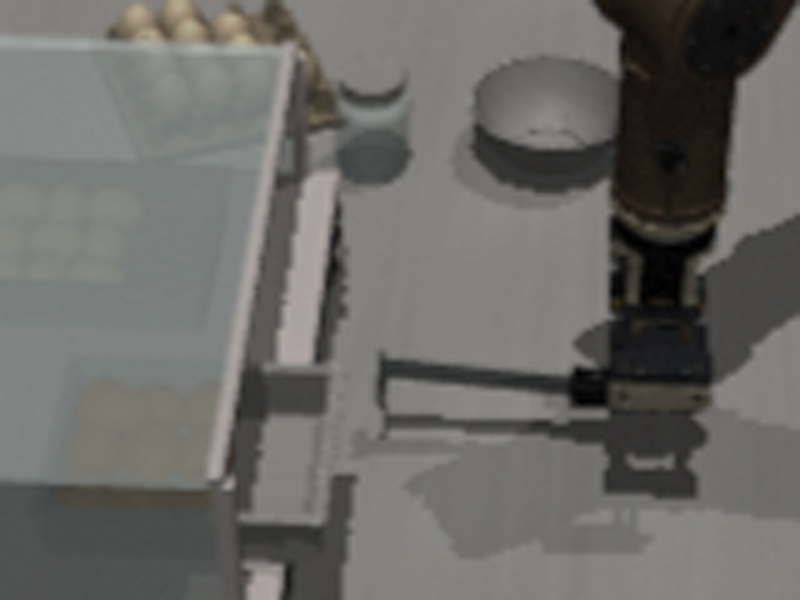

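View pics/siq.png

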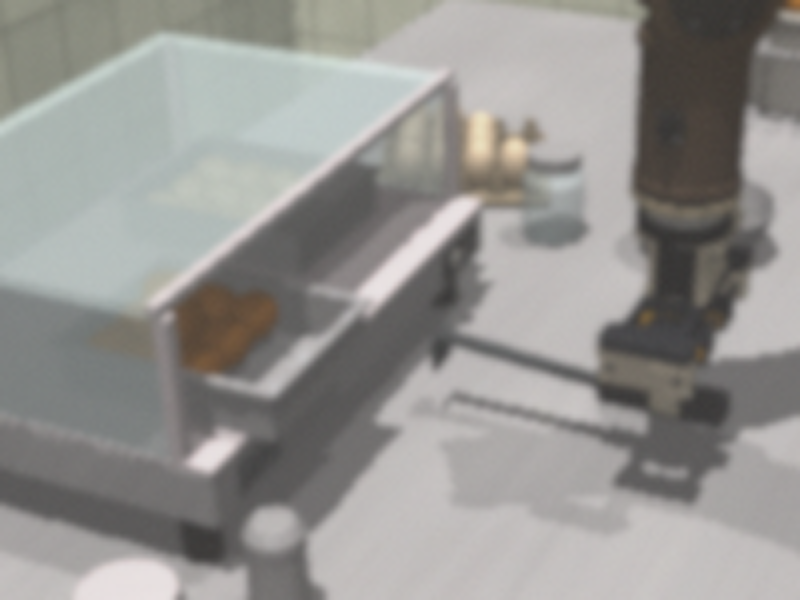

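>>> play_rows(
  rows=[
    [[0,0,25,0,-1],[0,0,12,0,-1],[0,0,5,0,-1],[0,0,3,0,-1],[0,0,0,0,-1]],
  ],
)

```text
t: 30.75
eef_pos: [0.3951, -0.0319, -0.0098]
eef_rot: [-3.141, 0.0, -3.107]
ft_force: [-0.4, -0.7, -3.0]
opening: 0.276
```

>>> play_rows(
  rows=[
    [[0,0,1.5,0,-1],[0,0,0,0,-1]],
  ],
)

```text
t: 31.0
eef_pos: [0.3951, -0.0319, -0.0114]
eef_rot: [-3.141, 0.0, -3.108]
ft_force: [-0.5, -0.3, -2.1]
opening: 0.278
```

>>> play_rows(
  rows=[
    [[-10,0,0,0,-1],[-15,0,0,0,-1],[-20,0,0,0,-1],[-20,0,0,0,-1],[-20,0,0,0,-1],[-20,0,0,0,-1],[-20,0,0,0,-1],[-15,0,0,0,-1],[-10,0,0,0,-1],[0,0,0.5,0,-1],[0,0,0,0,-1]],
  ],
)

```text
t: 32.38
eef_pos: [0.5444, -0.0268, -0.012]
eef_rot: [-3.141, -0.0, -3.107]
ft_force: [0.7, -0.8, -1.5]
opening: 0.278
```

```bash
python3 look.py s scene side; python3 -c "
from geo import *
crop(Cam('scene'),230,130,390,250,5,'scs');crop(Cam('side'),200,120,400,270,4,'sis')"
```

```text
scene 47.227207592380786 319.0692074571195 197.2452428409914 [[-0.997, -0.059, 0.055, 0.458], [-0.08, 0.656, -0.751, 1.295], [0.008, -0.753, -0.658, 1.265], [0.0, 0.0, 0.0, 1.0]]
side 55.605898182190494 314.14878975796034 199.78491569506065 [[-0.899, -0.207, 0.386, 0.081], [-0.438, 0.452, -0.777, 0.996], [-0.014, -0.868, -0.497, 0.745], [0.0, 0.0, 0.0, 1.0]]
{'t': 32.475, 'joints': [0.4003, 0.6816, -0.6371, 1.9376, 0.604, 0.7211, 1.0056], 'qvel': [0.0, 0.0003, 0.0021, -0.0, -0.0013, 0.0006, 0.0004], 'effort': [0.0347, -66.3822, -11.4292, -19.0864, 0.0097, 0.1142, -0.0209], 'eef_pos': [0.5444, -0.0268, -0.0119], 'eef_rot': [-3.1414, -0.0002, -3.1073], 'ft_force': [0.6937, -0.3199, -0.4998], 'moment': [0.1144, -0.1121, 0.0228], 'opening': 0.2772}
```

View pics/scs.png

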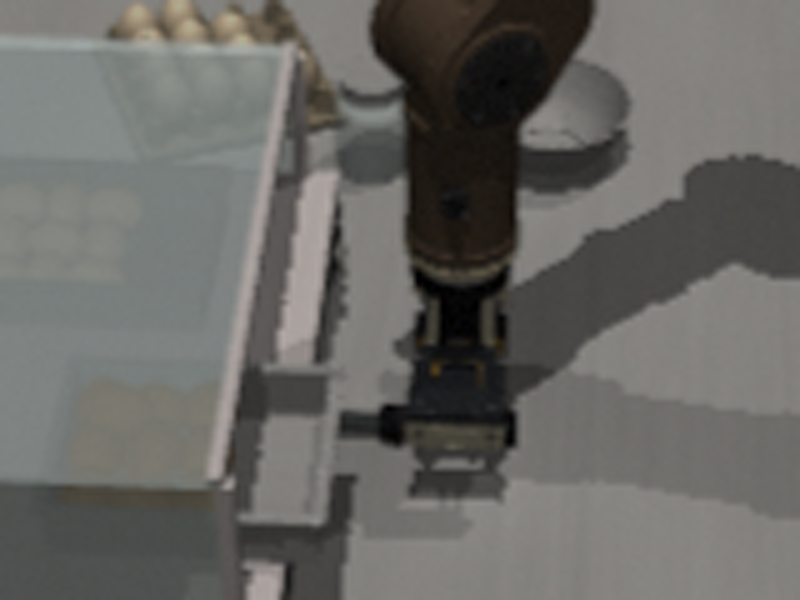

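>>> play_rows(
  rows=[
    [[0,0,0,0,1],[0,0,0,0,1],[0,0,0,0,1],[0,0,0,0,1],[0,0,0,0,1],[0,0,0,0,1],[0,0,0,0,1],[0,0,0,0,1]],
  ],
)

```text
t: 33.48
eef_pos: [0.5448, -0.0268, -0.012]
eef_rot: [-3.142, -0.0, -3.108]
ft_force: [0.2, 0.6, -0.6]
opening: 1.001
```

>>> play_rows(
  rows=[
    [[0,0,-15,0,1],[0,0,-30,0,1],[10,0,-40,0,1],[30,0,-50,0,1],[40,0,-50,0,1],[40,0,-40,0,1],[40,0,-40,0,1],[20,0,0,0,1],[0,0,0,0,1]],
  ],
)

```text
t: 34.6
eef_pos: [0.365, -0.0331, 0.2527]
eef_rot: [-3.138, 0.001, -3.108]
ft_force: [-0.7, -1.3, 0.6]
opening: 1.004
```

```bash
python3 look.py t scene side; python3 -c "
from geo import *
crop(Cam('scene'),200,130,360,280,4.0,'sct');crop(Cam('side'),180,120,380,270,4,'sit')"
```

```text
scene 47.227207592380786 319.0692074571195 197.2452428409914 [[-0.997, -0.059, 0.055, 0.458], [-0.08, 0.656, -0.751, 1.295], [0.008, -0.753, -0.658, 1.265], [0.0, 0.0, 0.0, 1.0]]
side 55.605898182190494 314.14878975796034 199.78491569506065 [[-0.899, -0.207, 0.386, 0.081], [-0.438, 0.452, -0.777, 0.996], [-0.014, -0.868, -0.497, 0.745], [0.0, 0.0, 0.0, 1.0]]
{'t': 34.7, 'joints': [0.8972, 0.0281, -0.9366, 2.0078, 0.0261, 1.1165, 1.554], 'qvel': [-0.0149, 0.03, 0.0063, -0.0077, 0.0024, -0.0027, 0.001], 'effort': [0.4372, -23.603, -0.8799, -30.8064, -0.0583, 0.1955, 0.0894], 'eef_pos': [0.3663, -0.0329, 0.2522], 'eef_rot': [-3.1407, 0.0009, -3.1077], 'ft_force': [-0.3956, -0.0717, -0.5011], 'moment': [0.135, -0.1541, 0.0524], 'opening': 0.9976}
```

View pics/sct.png

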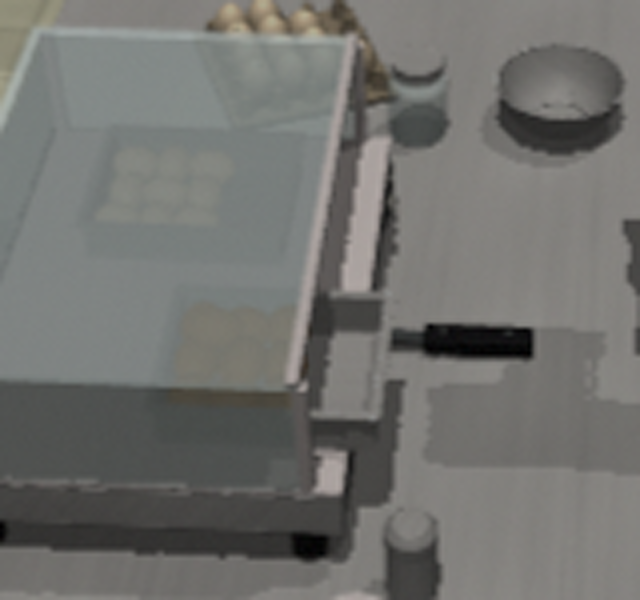

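View pics/sit.png

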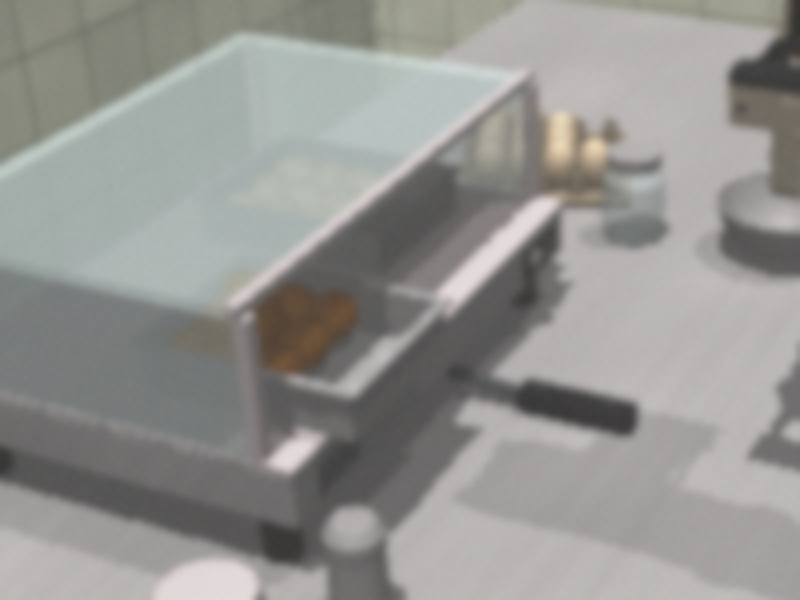

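```bash
python3 -c "
from rim import *
q=lambda x,y,z:a.plane(200+(x+.5)/4-.5,130+(y+.5)/4-.5,z)
show('handle in',q(425,342,.02));show('handle out',q(533,343,.02))
show('rim far',q(388,293,.15));show('rim near',q(380,418,.15))
for n in('scene','side'):
  i=cv2.imread('pics/%s_a.png'%n);j=cv2.imread('pics/%s_t.png'%n)
  d=(cv2.absdiff(i,j).max(2)>40).astype(np.uint8)
  _,_,s,_=cv2.connectedComponentsWithStats(d); print(n,[x[:5].tolist() for x in s[1:] if x[4]>25])"
```

```text
handle in [ 0.6044 -0.0131  0.02  ] case -0.0502 -0.0314
handle out [ 0.4979 -0.0212  0.02  ] case -0.1569 -0.0357
rim far [0.6293 0.0618 0.15  ] case -0.0227 0.0426
rim near [0.6176 0.22   0.15  ] case -0.0289 0.2011
scene [[388, 0, 129, 109, 5306], [496, 0, 62, 168, 4156], [373, 47, 17, 7, 61], [391, 48, 14, 8, 35], [363, 55, 27, 118, 1553], [391, 72, 22, 20, 143], [381, 91, 11, 27, 116], [430, 95, 9, 11, 47], [425, 102, 30, 23, 213], [462, 112, 18, 4, 52], [460, 118, 15, 42, 303], [384, 122, 35, 47, 639], [423, 174, 25, 11, 187], [381, 182, 55, 18, 680], [356, 185, 13, 34, 185], [491, 188, 12, 15, 37], [437, 197, 10, 13, 66], [283, 203, 17, 53, 328], [298, 211, 36, 9, 284], [297, 224, 22, 11, 143], [278, 234, 10, 9, 76]]
side [[362, 1, 46, 168, 4332], [409, 0, 62, 42, 1222], [441, 0, 108, 165, 6171], [543, 0, 66, 179, 5468], [446, 99, 7, 5, 27], [439, 104, 27, 16, 342], [484, 118, 8, 9, 45], [428, 160, 40, 43, 727], [259, 194, 9, 11, 35], [253, 195, 40, 35, 354], [252, 203, 11, 10, 47], [368, 206, 106, 31, 1506], [299, 214, 41, 16, 365], [295, 227, 22, 12, 138], [534, 229, 11, 8, 31], [274, 233, 19, 19, 148]]
```

```bash
python3 -c "
from bench import hand_in; print(hand_in())"
```

```text
the job is handed in; nothing more can be done
None
```

The job is handed in at about 35 s of the 72 s allowed. The puller was drawn out and let go on the table, regripped by its handle and turned half round. It then hooked the potato pan and drew it forward. After that the puller was laid flat and slid back under the case, hook first.

**Last checks:**
- **Potato pan:** its front rim overhangs the deck edge by about 26 to 30 mm. Individual corner readings ranged from 23 to 33 mm. It looks upright.
- **Puller:** its handle centre is about 103 mm in front of the case, so the whole handle sticks out. That puts the hook about 100 mm under the case, worked out from the tool's length because the hook is hidden.
- **Everything else:** comparing pictures from before and after, changes showed only around the arm, its shadows, the puller and the potato pan. The egg pan and the other items look unmoved. The gripper is open and clear.

**What disagreed or went wrong:**
- **Fingertip offset:** the stated offset (tips 8 mm beyond the TCP) did not hold. The pictures, and a grip that closed on nothing, put the tips about 20 mm behind it. I felt my way lower in small steps and gripped at a TCP height of about -10 mm.
- **Wasted tries:** because of that, the first drag moved nothing and a second closing missed the strip. The puller was not shifted by either.

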